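# Set up the garnish bowls in their ring stand

## Task

Set up the garnish stand for serving: put every round-bottomed bowl from the cutting board into a ring of the stand, one to a ring, sitting upright and level. With the white bowl in its ring, tip all the cherry tomatoes from the yellow cup into it, then stand the empty cup upright on the dish tray and put the lid squarely on the white bowl. Leave the knife, salt shaker, sauce bottle and spoon where they are.

Things in the scene. Friction and masses are not known exactly. Their poses are not given: they have to be found in the camera images.
- white_bowl: White porcelain bowl, round-bottomed: half ball of outer radius 35 mm under a straight round wall 25 mm high; outer diameter 70 mm, height 60 mm, wall 3 mm, flat inner floor 18 mm up; 0.18 kg. A 16 mm flat underneath lets it just stand on the board. Origin: centre of that flat, z along its axis to the mouth. In a ring its origin is 8 mm below the ring's point. Gets tomatoes and lid.
- steel_bowl1: Steel bowl, round-bottomed: half ball of outer radius 35 mm under a straight round wall 25 mm high; outer diameter 70 mm, height 60 mm, wall 3 mm, flat inner floor 18 mm up; 0.16 kg. A 16 mm flat underneath lets it just stand on the board. Origin: centre of that flat, z along its axis to the mouth. In a ring its origin is 8 mm below the ring's point. May be absent (None).
- steel_bowl2: Steel bowl, round-bottomed: half ball of outer radius 35 mm under a straight round wall 25 mm high; outer diameter 70 mm, height 60 mm, wall 3 mm, flat inner floor 18 mm up; 0.16 kg. A 16 mm flat underneath lets it just stand on the board. Origin: centre of that flat, z along its axis to the mouth. In a ring its origin is 8 mm below the ring's point. May be absent (None).
- steel_bowl3: Steel bowl, round-bottomed: half ball of outer radius 35 mm under a straight round wall 25 mm high; outer diameter 70 mm, height 60 mm, wall 3 mm, flat inner floor 18 mm up; 0.16 kg. A 16 mm flat underneath lets it just stand on the board. Origin: centre of that flat, z along its axis to the mouth. In a ring its origin is 8 mm below the ring's point. May be absent (None).
- stand: fixed bowl stand of steel rod, 400 mm long (its y) and 122 mm wide at the feet (its x), 58 mm high, with four level wire rings in a row along its y, 105 mm apart. Two rods run the length of it at x = +-37 mm, level with the rings. Origin on the table under its middle.
- ring1 (a point): centre of wire ring 1 of the stand's row of four (ring1 at the stand's +y end), on the ring's mid-plane 55 mm above the table; wire 6 mm thick, clear opening 48 mm, so the round bottom of a bowl drops about 8 mm below this point and centres itself. Axes as the stand's, z up.
- ring2 (a point): centre of wire ring 2 of the stand's row of four (ring1 at the stand's +y end), on the ring's mid-plane 55 mm above the table; wire 6 mm thick, clear opening 48 mm, so the round bottom of a bowl drops about 8 mm below this point and centres itself. Axes as the stand's, z up.
- ring3 (a point): centre of wire ring 3 of the stand's row of four (ring1 at the stand's +y end), on the ring's mid-plane 55 mm above the table; wire 6 mm thick, clear opening 48 mm, so the round bottom of a bowl drops about 8 mm below this point and centres itself. Axes as the stand's, z up.
- ring4 (a point): centre of wire ring 4 of the stand's row of four (ring1 at the stand's +y end), on the ring's mid-plane 55 mm above the table; wire 6 mm thick, clear opening 48 mm, so the round bottom of a bowl drops about 8 mm below this point and centres itself. Axes as the stand's, z up.
- cup: yellow plastic prep cup, open, slightly flared: outer diameter 62 mm at the foot, 68 mm at the rim, 58 mm high, wall 3 mm, 0.09 kg; holds the tomatoes at the start. Origin: centre of its underside, z up its axis.
- tomato1: cherry tomato, a red ball of 20 mm diameter, 10 g, in the yellow cup at the start; it may be absent (None from the start). Origin: its centre.
- tomato2: cherry tomato, a red ball of 20 mm diameter, 10 g, in the yellow cup at the start; it may be absent (None from the start). Origin: its centre.
- tomato3: cherry tomato, a red ball of 20 mm diameter, 10 g, in the yellow cup at the start; it may be absent (None from the start). Origin: its centre.
- tomato4: cherry tomato, a red ball of 20 mm diameter, 10 g, in the yellow cup at the start; it may be absent (None from the start). Origin: its centre.
- tomato5: cherry tomato, a red ball of 20 mm diameter, 10 g, in the yellow cup at the start; it may be absent (None from the start). Origin: its centre.
- lid: round blue plastic lid of the white bowl, 74 mm wide, 70 g, knob up on the table at the start. Origin: centre of its underside, a step 54 mm wide and 3 mm deep that drops into the bowl's mouth; the plate lies 3 to 7 mm above the origin (cone to 9 mm); the upright black knob, 20 mm in diameter, reaches 36 mm. z along the knob. On the bowl its origin is about 57 mm above the bowl's.
- tray: fixed shallow aluminium dish tray, 160 x 160 mm outside, wall 5 mm, floor 5 mm thick, rim 16 mm above the table. Origin: centre of its underside.
- board: fixed white cutting board, 250 (its x) x 460 (its y) x 12 mm thick, on which the bowls stand. Origin: centre of its underside.
- knife: bystander: kitchen knife with red handle lying flat on the near part of the board, 330 mm long; leave it where it is. Origin: where handle and blade meet, x towards the blade's tip.
- shaker: bystander: aluminium salt shaker, 42 mm diameter, 78 mm high, beside the right end of the stand; leave it where it is. Origin: centre of its underside.
- sauce_bottle: bystander: green squeeze bottle, 54 mm diameter, 180 mm high, behind the left end of the stand; leave it where it is. Origin: centre of its underside.
- spoon: bystander: serving spoon with black handle, 190 mm long, lying on the table on the near left; leave it where it is. Origin: at its middle, on the table.
Mind the look-alikes: they are no part of the job. Leave any red look-alike of the steel_bowl1 alone.

How it is judged:
By the outcome, as a careful person would: the job done as asked, in the order asked, and still so for the second after the job is handed in, with the robot touching nothing.
Of steel_bowl1, steel_bowl2, steel_bowl3 only 2 to 3 are there at a start; the rules pass over those that are not, and their reading is None.
Of tomato1, tomato2, tomato3, tomato4, tomato5 only 3 to 5 are there at a start; the rules pass over those that are not, and their reading is None.
At some moment in a run one of cup, lid may be knocked a few centimetres aside while the robot is not near it.
It also fails if it takes over 192 s, if anything falls off the work surface, if the arm or the gripper's body presses on something with over 40 N, if the wrist force passes 120 N, or if a joint passes its speed limit or range.

## Robot

A 6-joint arm with a two-finger parallel gripper is mounted at the origin on the work surface. World frame = base frame: x ahead of the robot, y to its left, z up, the work surface at z = 0. Lengths are in mm, angles in rad, forces in N, time in s.
With the tool pointing down it reaches from about 300 to 775 mm from the base axis. Payload 14.6 kg.
Tool frame: the origin (TCP) lies at the very end of the fingers, on their centre line; the grasp point (between the pads) lies 19 mm behind it (manip.hold_point_z is the distance from the TCP to the grasp point, in mm); z points along the fingers, x is the direction in which the jaws open and shut, and the axes are right-handed (so a half turn about z gives the same grasp; the last joint's range is limited). The gripper opens to 94 mm and grips with 3 to 60 N. Pads are 16 mm wide; open, the fingers measure 119 mm over their backs; the gripper's body (75 mm by 177 mm) begins 78 mm behind the grasp point.
Start: joints at [1.216, 0.3, 1.521, -0, 1.321, -0.067], TCP at [156.111, 527.369, 205.446] pointing down, gripper open.
Joint ranges: [-3.03, 3.03], [-0.79, 2.21], [0.23, 2.52], [-1.04, 4.18], [0, 3.07], [-2.55, 2.55]. Speed limits (rad/s): [2.22, 2.22, 2.57, 3.14, 3.14, 3.14].

## Interface

Orientations are given as a unit quaternion [x, y, z, w].
In Python, from plant import manip gives the robot as it stands.
- The arm moves only by the tool arm_command, never from a script. Its argument "targets" is a list of rows, each a list of 7 numbers: the turn, a rotation vector about the tool's x, y, z each as a share of 0.15 rad, from -1 to 1, then the shift along the tool's x, y, z each as a share of 0.05 m, from -1 to 1, then the opening, from 0 (shut) to 1 (fully open). In form: [[wx, wy, wz, x, y, z, gripper], ...]. A call has 1 to 8 rows; each row shifts and turns the commanded pose from where the row before left it, along the tool's axes as they then stand; what a row does not reach is not made up. A row lasts 1/10 s, in which the tool goes at most 50 mm and 8.59 degrees, less where a joint would pass 70% of its speed; a pose out of reach is approached as far as the arm can. A call with a number of a shift or a turn outside -1 to 1 is refused whole. A call with a gripper value outside its range is refused whole. The fingers move at their own pace and stop on an object; "newtons" is the grip in N (left out, the last holds). Time passes only in rows, so rows that do not move let the fingers close. It gives the time, the measured TCP pose, the force and the opening at its end, in the units of the state.
- manip.read_state(): the state, without advancing time (a new reading comes with each control period).
- manip.get_image(name): name is "scene" or "top" or "wrist"; returns a dict with "img" (384x512x3 uint8, red, green, blue), "mtx" (3x3 intrinsics, pixels), "k1" (the pictures are not rectified: a ray, as slopes to the right and down, at radius r is drawn at 1 + k1 r^2 times it, then the intrinsics apply), "rvec" (rotation vector, rad) and "tvec" (3), from world to camera coordinates, as OpenCV has them. Camera axes: x right, y down, z forward; pixel columns grow to the right and rows downward; lengths in mm; the calibration is good to about 2 mm. A picture is of the moment at which its call begins. There is no depth.
- manip.job_done(): hands the job in, once; it reports no verdict.
The state is a dict: "clock": time; "qpos": joint angles; "qvel": joint speeds; "joint_efforts": joint torques, N m; "tcp_pos": TCP position; "tool_rot": TCP orientation; "force": force on the tool from outside, world axes, zero at the start; "ft_torque": the same for the moment, N m; "finger_gap": finger opening in mm.
Only numpy, scipy, OpenCV 4.12 (cv2) and the standard library are available. Lean on these libraries where they do the work, as an engineer would, in place of code of your own. Each camera call takes 0.05 s, during which the arm holds its last target. There are 200 camera calls.

## Working session

There is one attempt and no reset: what is moved stays moved. The work goes in short steps, Python scripts to look and compute and a tool call to move; the robot and the scene stay as the last step left them, time stands still between calls to the robot, and variables do not carry over. Pictures are saved under pics/ and viewed, about 12 in all and at most 16, crops included, and the job is handed in when it is done.

Besides the shell and the picture viewer there is one more tool, called after ">>>" in YAML: its name, and indented under it one key for each argument. arm_command: Moves the arm, as the interface text tells. Its arguments: {"type":"object","properties":{"targets":{"type":"array","items":{"type":"array","items":{"type":"number","minimum":-1,"maximum":1}}},"newtons":{"type":"number"}},"required":["targets"]}

```bash
ls; mkdir -p pics; cat > h.py <<'E'
import numpy as np, cv2, sys
from scipy.spatial.transform import Rotation as R
from plant import manip
def snap(n):
    d=manip.get_image(n); d['n']=n
    d['img']=np.asarray(d['img']); return d
def save(d,fn,crop=None,scale=1):
    im=d['img']
    if crop: x0,y0,x1,y1=crop; im=im[y0:y1,x0:x1]
    im=cv2.resize(im,None,fx=scale,fy=scale,interpolation=cv2.INTER_CUBIC)
    cv2.imwrite('pics/'+fn,im[:,:,::-1])
def ray(d,u,v):
    K=np.array(d['mtx'],float); k1=float(d['k1'])
    xd=np.array([(u-K[0,2])/K[0,0],(v-K[1,2])/K[1,1]]); x=xd.copy()
    for _ in range(30): x=xd/(1+k1*(x@x))
    Rm=cv2.Rodrigues(np.array(d['rvec'],float))[0]; t=np.array(d['tvec'],float).ravel()
    return -Rm.T@t, Rm.T@np.array([x[0],x[1],1.])
def onz(d,u,v,z):
    o,r=ray(d,u,v); return o+r*(z-o[2])/r[2]
def proj(d,P):
    K=np.array(d['mtx'],float); Rm=cv2.Rodrigues(np.array(d['rvec'],float))[0]; p=Rm@np.array(P,float)+np.array(d['tvec'],float).ravel()
    x=p[:2]/p[2]; x=x*(1+float(d['k1'])*(x@x)); return x*[K[0,0],K[1,1]]+K[:2,2]
def mask(d,name):
    h=cv2.cvtColor(d['img'],cv2.COLOR_RGB2HSV).astype(int); H,S,V=h[...,0],h[...,1],h[...,2]
    m={'yellow':(H>18)&(H<36)&(S>110)&(V>90),'blue':(H>95)&(H<130)&(S>100)&(V>50),'red':((H<8)|(H>172))&(S>120)&(V>60)}[name]
    return m.astype(np.uint8)
def blobs(m,amin=60):
    n,l,s,c=cv2.connectedComponentsWithStats(m); return [(s[i],c[i],l==i) for i in range(1,n) if s[i][4]>=amin]
def st():
    s=manip.read_state(); np.set_printoptions(precision=3,suppress=True)
    print(s['clock'],np.array(s['tcp_pos']),np.array(s['tool_rot']),'gap',s['finger_gap'],'F',np.array(s['force'])); return s
E
python3 - <<'E'
from h import *
s=st()
print(R.from_quat(s['tool_rot']).as_matrix())
for n in ['scene','top']:
    d=snap(n); save(d,n+'0.png',scale=1.5); o,_=ray(d,256,192); print(n,o,d['mtx'],d['k1'])
    for c in ['yellow','blue','red']:
        for s_,c_,_ in blobs(mask(d,c)): print(c,s_,c_,onz(d,*c_,30))
E
```

```text
pics
0.0 [156.012 527.124 204.852] [ 0.801  0.598 -0.001  0.   ] gap 93.86675222433394 F [-0.329  0.311  0.021]
[[ 0.284  0.959 -0.   ]
 [ 0.959 -0.284 -0.001]
 [-0.001 -0.    -1.   ]]
scene [1104.692  114.749 1088.225] [[401.116   0.    252.411]
 [  0.    401.116 201.723]
 [  0.      0.      1.   ]] -0.030608828286632427
yellow [291 197  23  27 450] [301.542 209.42 ] [445.469 122.16   30.   ]
blue [488 161  12  12  66] [493.879 167.   ] [136.212 725.445  30.   ]
blue [  0 171  10  21 118] [  3.119 180.932] [ 556.817 -841.941   30.   ]
blue [339 212  24  22 344] [350.233 222.922] [459.582 273.702  30.   ]
red [362 146  23  23 414] [371.971 156.761] [186.569 321.097  30.   ]
red [159 159  33  10 211] [174.436 163.588] [ 364.31  -317.829   30.   ]
red [100 222  26  26 526] [112.658 234.186] [ 657.186 -411.741   30.   ]
top [ 364.827  -37.625 1266.488] [[460.844   0.    257.527]
 [  0.    460.844 188.015]
 [  0.      0.      1.   ]] -0.044131239453562864
yellow [188 184  26  26 285] [202.368 197.274] [449.445 117.315  30.   ]
blue [133 187  27  27 515] [146.163 199.724] [441.003 269.155  30.   ]
red [384 106  28  27 553] [397.443 120.121] [ 667.424 -412.088   30.   ]
red [345 228  42  11 363] [365.477 233.099] [ 358.425 -321.108   30.   ]
red [109 278  28  28 471] [124.605 291.106] [196.835 319.329  30.   ]
```

View pics/top0.png

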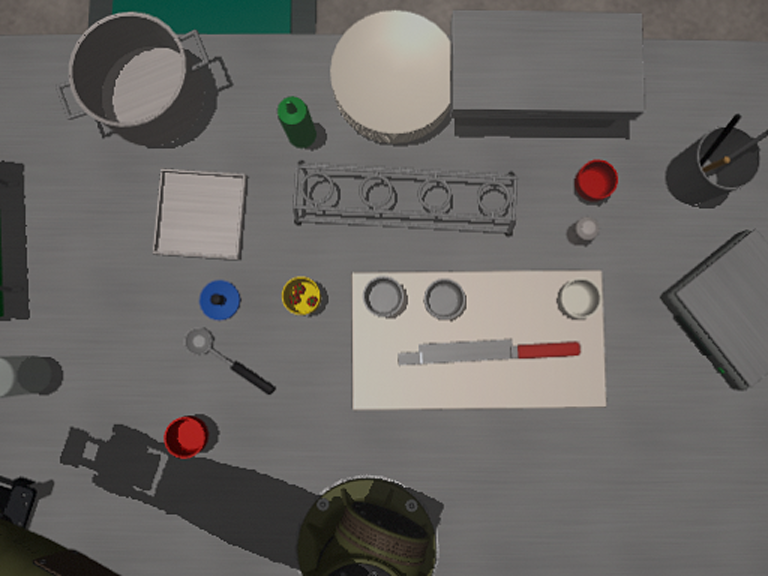

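View pics/scene0.png

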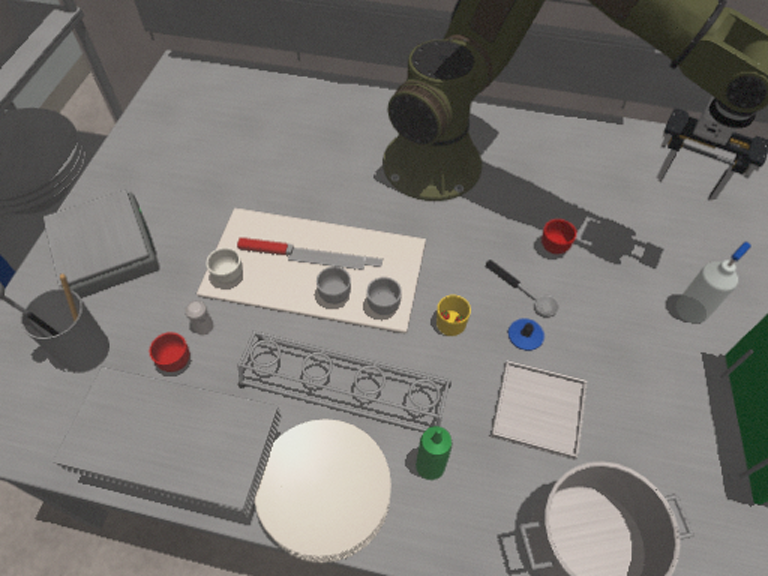

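The top view shows a white bowl at viewed pixel (578,298) and two steel bowls at (385,297) and (445,298). The cup with tomatoes is at (302,296), the lid at (220,300), the tray at (200,214), and the rings at about (321..494, 189..200). The red cups at (597,180) and (186,437) are look-alikes, so I'll leave them alone. Next I'll measure circle positions.

```bash
python3 - <<'E'
from h import *
d=snap('top'); g=cv2.cvtColor(d['img'],cv2.COLOR_RGB2GRAY)
S=4
def hough(cx,cy,w,r0,r1,p2=18,n=3):
    x0,y0=int(cx-w),int(cy-w); c=g[y0:y0+2*w,x0:x0+2*w]
    c=cv2.GaussianBlur(cv2.resize(c,None,fx=S,fy=S,interpolation=cv2.INTER_CUBIC),(0,0),2)
    h=cv2.HoughCircles(c,cv2.HOUGH_GRADIENT,1,5,param1=60,param2=p2,minRadius=int(r0*S),maxRadius=int(r1*S))
    return [] if h is None else [((a+.5)/S-.5+x0,(b+.5)/S-.5+y0,r/S) for a,b,r in h[0][:n]]
for nm,(u,v) in dict(steelA=(256.5,198),steelB=(296.5,199),white=(385.5,199)).items():
    for a,b,r in hough(u,v,22,11.5,15.5): print(nm,(round(a,1),round(b,1),round(r,1)),onz(d,a,b,72)[:2])
for i,(u,v) in enumerate([(214,126),(252.5,129),(291,131),(329,133.5)]):
    for a,b,r in hough(u,v,18,9,13,12): print('ring',i+1,(round(a,1),round(b,1),round(r,1)),onz(d,a,b,55)[:2])
P={}
for s_,c_,m in blobs(mask(d,'blue')): print('lid',onz(d,*c_,6)[:2])
y=mask(d,'yellow')|mask(d,'red')
for s_,c_,m in blobs(y):
    if abs(c_[0]-202)<8: 
        (a,b),r=cv2.minEnclosingCircle(np.argwhere(m)[:,::-1].astype(np.float32)); print('cup',c_,a,b,r,onz(d,a,b,58)[:2])
for u,v in [(161,171),(245/1.5,170/1.5),(242/1.5,259/1.5),(154/1.5,256/1.5)]: print('tray',onz(d,u,v,16)[:2])
for nm,u,v,z in [('shaker',586/1.5,228/1.5,78),('bottle',292/1.5,103/1.5,180)]: print(nm,onz(d,u,v,z)[:2])
a=d['img'][98:216,190:410]; cv2.imwrite('pics/crop1.png',cv2.resize(a,None,fx=3.6,fy=3.6,interpolation=cv2.INTER_CUBIC)[:,:,::-1])
E
```

```text
steelA (np.float32(254.8), np.float32(196.8), np.float32(12.5)) [449.53417692 -24.16707208]
steelA (np.float32(256.0), np.float32(197.5), np.float32(12.8)) [447.6191661  -27.43851913]
steelA (np.float32(257.5), np.float32(198.8), np.float32(13.9)) [444.41111887 -31.37378138]
steelB (np.float32(295.8), np.float32(198.5), np.float32(12.5)) [ 446.20994151 -130.69796088]
steelB (np.float32(296.8), np.float32(200.2), np.float32(14.1)) [ 441.6870013  -133.31595784]
steelB (np.float32(297.0), np.float32(198.8), np.float32(13.2)) [ 445.59661862 -133.94783151]
white (np.float32(386.2), np.float32(198.8), np.float32(12.7)) [ 448.21659832 -366.48030409]
white (np.float32(385.0), np.float32(199.2), np.float32(14.2)) [ 446.87626144 -363.19229036]
white (np.float32(387.8), np.float32(198.0), np.float32(13.9)) [ 450.2169396  -370.43264217]
ring 1 (np.float32(216.5), np.float32(130.2), np.float32(10.9)) [627.72100668  80.51610528]
ring 1 (np.float32(215.5), np.float32(129.5), np.float32(11.2)) [629.73356095  83.23573992]
ring 1 (np.float32(218.0), np.float32(131.5), np.float32(10.6)) [624.36422692  
[... 496 characters left out ...]
.2), np.float32(132.5), np.float32(9.4)) [ 623.78790046 -119.27562693]
ring 4 (np.float32(328.8), np.float32(134.5), np.float32(9.4)) [ 619.58639602 -219.46400163]
ring 4 (np.float32(327.8), np.float32(137.8), np.float32(10.9)) [ 610.742817   -216.76165689]
ring 4 (np.float32(327.8), np.float32(136.5), np.float32(9.5)) [ 614.12964127 -216.77257651]
lid [442.5786981  275.21661878]
cup [202.23030303 197.3       ] 200.1824951171875 196.72500610351562 12.910904884338379 [448.90747248 119.60184178]
tray [521.22613782 234.38176579]
tray [682.56324909 233.13906922]
tray [516.63514631 233.31912527]
tray [520.45848387 395.90769987]
shaker [ 570.4324103 -378.1444652]
bottle [752.6486815  124.82374809]
```

View pics/crop1.png

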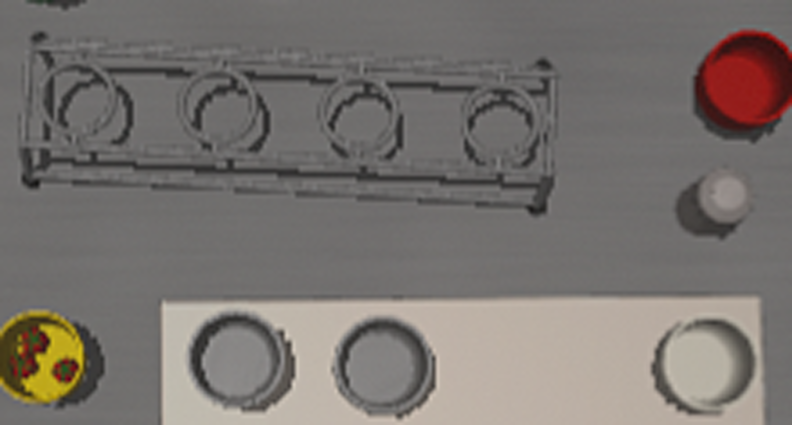

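>>> arm_command:
  targets:
    - [0, 0, 1, 0, 0, -0.1, 1]
    - [0, 0, 1, 0, 0, -0.1, 1]
    - [0, 0, 1, 0, 0, -0.1, 1]
    - [0, 0, 1, 0, 0, -0.1, 1]
    - [0, 0, 1, 0, 0, -0.1, 1]
    - [0, 0, 1, 0, 0, -0.1, 1]
    - [0, 0, 1, 0, 0, -0.1, 1]
    - [0, 0, 1, 0, 0, -0.1, 1]

```text
clock: 0.95
tcp_pos: [156.1, 527.3, 245.4]
tool_rot: [0.999, 0.038, -0.0, 0.0]
force: [-0.3, 0.2, 0.0]
finger_gap: 94.0
```

>>> arm_command:
  targets:
    - [0, 0, 0.55, 0, 0, 0, 1]
    - [0, 0, 0, 0.48, 0.92, 0, 1]
    - [0, 0, 0, 0.48, 0.92, 0, 1]
    - [0, 0, 0, 0.48, 0.92, 0, 1]
    - [0, 0, 0, 0.48, 0.92, 0, 1]
    - [0, 0, 0, 0.48, 0.92, 0, 1]
    - [0, 0, 0, 0.48, 0.92, 0, 1]

```text
clock: 1.65
tcp_pos: [295.3, 259.6, 245.4]
tool_rot: [1.0, 0.0, 0.0, -0.0]
force: [2.0, 0.1, 0.7]
finger_gap: 94.0
```

>>> arm_command:
  targets:
    - [0, 0, 0, 0.48, 0.92, 0, 1]
    - [0, 0, 0, 0.48, 0.92, 0, 1]
    - [0, 0, 0, 0.48, 0.92, 0, 1]
    - [0, 0, 0, 0.48, 0.92, 0, 1]
    - [0, 0, 0, 0.48, 0.92, 0, 1]
    - [0, 0, 0, 0.48, 0.92, 0, 1]
    - [0, 0, 0, 0, 0, 0, 1]
    - [0, 0, 0, 0, 0, 0, 1]

```text
clock: 2.45
tcp_pos: [433.8, -5.1, 245.0]
tool_rot: [1.0, -0.001, -0.001, -0.0]
force: [-0.6, -0.0, 0.2]
finger_gap: 94.1
```

```bash
python3 - <<'E'
from h import *
s=st(); print(np.array(s['qpos'])); d=snap('wrist'); print(ray(d,256,192),R.from_rotvec(np.array(d['rvec']).ravel()).as_matrix()); save(d,'w1.png',scale=1.5)
t=snap('top')
for n,u,v,z in [('r1',211.9,126.6,55),('r2',250.3,128,55),('r3',290,129.4,55),('r4',329.4,132.7,55),('A',255.5,198,72),('B',296.7,199.7,72),('W',386.4,199.1,72)]:
    p=onz(t,u,v,z); print(n,p[:2],'in wrist',proj(d,p))
E
```

```text
2.45 [433.803  -5.051 245.022] [ 1.    -0.001 -0.001 -0.   ] gap 94.07133747501206 F [-0.589 -0.008  0.188]
[-0.096  0.006  1.767  0.     1.37  -0.094]
(array([434.127,  79.908, 424.87 ]), array([-0.009, -0.314, -0.95 ])) [[ 1.    -0.001 -0.002]
 [-0.001 -0.957  0.29 ]
 [-0.003 -0.29  -0.957]]
r1 [637.531  93.048] in wrist [456.047  67.459]
r2 [634.776  -9.777] in wrist [438.534 164.333]
r3 [ 632.167 -115.897] in wrist [422.991 249.743]
r4 [ 624.494 -221.22 ] in wrist [405.631 322.566]
A [446.302 -26.156] in wrist [270.465 182.85 ]
B [ 443.116 -133.18 ] in wrist [266.934 270.085]
W [ 447.308 -366.861] in wrist [268.933 419.06 ]
```

View pics/w1.png

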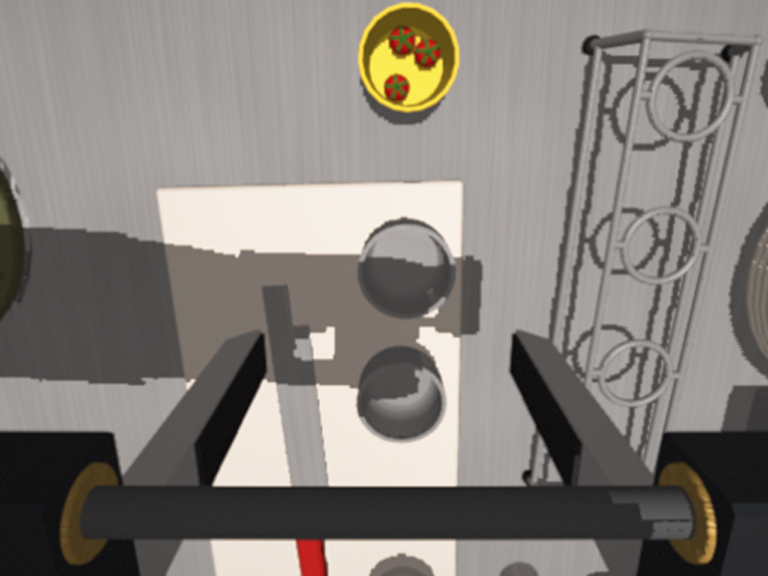

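The wrist view shows three tomatoes in the cup. Rings 1-3 are at (461,65), (439.5,164) and (424.7,248.7) in native pixels, and the steel bowls agree with the top-view estimates to within a few mm. Before the first grasp I'll refine the bowls and rings with ellipse fits.

```bash
python3 - <<'E'
from h import *
d=snap('wrist'); 
P=[onz(d,*uv,55) for uv in [(461.3,64.7),(439.5,164),(424.7,248.7)]]
for p in P: print(p)
print([np.linalg.norm(P[i]-P[i+1]) for i in (0,1)])
# bowls: outer rim points from picture, A: left/right extremes & bottom
for n,l,r,b in [('A',(358,270),(455,268),(406,319)),('B',(357,400),(446,397),(402,441))]:
    q=[onz(d,u/1.5,v/1.5,72)[:2] for u,v in (l,r,b)]; print(n,q, 'x',(q[0][0]+q[1][0])/2,'y from far edge',q[2][1]+35)
(y0)=mask(d,'yellow')|mask(d,'red')
for s_,c_,m in blobs(y0,300): print(s_,c_)
E
```

```text
[642.41441249  97.81307301  55.        ]
[635.99045807  -7.51356047  55.        ]
[ 634.5508361  -112.77740806   55.        ]
[np.float64(105.52235265625275), np.float64(105.2736914919399)]
A [array([411.83503351, -21.68779612]), array([481.69228996, -20.04793123]), array([446.89336425, -59.50492427])] x 446.76366173711585 y from far edge -24.504924272892396
B [array([ 409.42636083, -127.52618125]), array([ 478.89146139, -124.72558913]), array([ 444.97037498, -164.66016242])] x 444.15891111210567 y from far edge -129.6601624164373
[ 239    3   68   74 3454] [272.34076433  39.60943833]
[197 359  21  25 430] [206.9        370.99069767]
```

>>> arm_command:
  targets:
    - [0, 0, 0, 0.25, 0.4, 0.5, 1]
    - [0, 0, 0, 0, 0, 1, 1]
    - [0, 0, 0, 0, 0, 1, 1]
    - [0, 0, 0, 0, 0, 0.8, 1]
    - [0, 0, 0, 0, 0, 0.5, 1]
    - [0, 0, 0, 0, 0, 0.26, 1]
    - [0, 0, 0, 0, 0, 0, 1]
    - [0, 0, 0, 0, 0, 0, 1]

```text
clock: 3.4
tcp_pos: [446.6, -23.7, 43.2]
tool_rot: [1.0, 0.001, 0.0, 0.0]
force: [0.3, 0.3, 0.1]
finger_gap: 93.8
```

>>> arm_command:
  targets:
    - [0, 0, 0, 0, 0, 0, 0.6]
    - [0, 0, 0, 0, 0, 0, 0.6]
    - [0, 0, 0, 0, 0, 0, 0.6]
    - [0, 0, 0, 0, 0, 0, 0.6]
    - [0, 0, 0, 0, 0, 0, 0.6]
    - [0, 0, 0, 0, 0, 0, 0.6]
  newtons: 15

```text
clock: 4.0
tcp_pos: [446.7, -24.5, 42.9]
tool_rot: [1.0, 0.0, 0.0, 0.0]
force: [-0.5, 0.2, 5.6]
finger_gap: 70.6
```

>>> arm_command:
  targets:
    - [0, 0, 0, 0, 0, -0.4, 0.6]
    - [0, 0, 0, 0, 0, -0.8, 0.6]
    - [0, 0, 0, 0.3, -0.2, -0.6, 0.6]
    - [0, 0, 0, 0.7, -0.44, 0, 0.6]
    - [0, 0, 0, 0.8, -0.5, 0, 0.6]
    - [0, 0, 0, 0.8, -0.5, 0, 0.6]
    - [0, 0, 0, 0.7, -0.44, 0, 0.6]
    - [0, 0, 0, 0.57, -0.33, 0, 0.6]
  newtons: 20

```text
clock: 4.8
tcp_pos: [641.0, 97.6, 131.7]
tool_rot: [1.0, 0.001, -0.0, 0.0]
force: [-0.2, 0.4, -1.3]
finger_gap: 70.2
```

>>> arm_command:
  targets:
    - [0, 0, 0, 0, 0, 0, 0.6]
    - [0, 0, 0, 0, 0, 0, 0.6]
    - [0, 0, 0, 0, 0, 0.3, 0.6]
    - [0, 0, 0, 0, 0, 0.3, 0.6]
    - [0, 0, 0, 0, 0, 0, 0.6]

```text
clock: 5.3
tcp_pos: [638.2, 95.6, 99.4]
tool_rot: [1.0, -0.0, -0.002, 0.0]
force: [-0.5, 0.4, -1.9]
finger_gap: 70.3
```

```bash
python3 - <<'E'
from h import *
st(); d=snap('wrist'); save(d,'w2.png',scale=1.5)
E
```

```text
5.3 [638.164  95.565  99.371] [ 1.    -0.    -0.002  0.   ] gap 70.32390703624094 F [-0.474  0.391 -1.871]
```

View pics/w2.png

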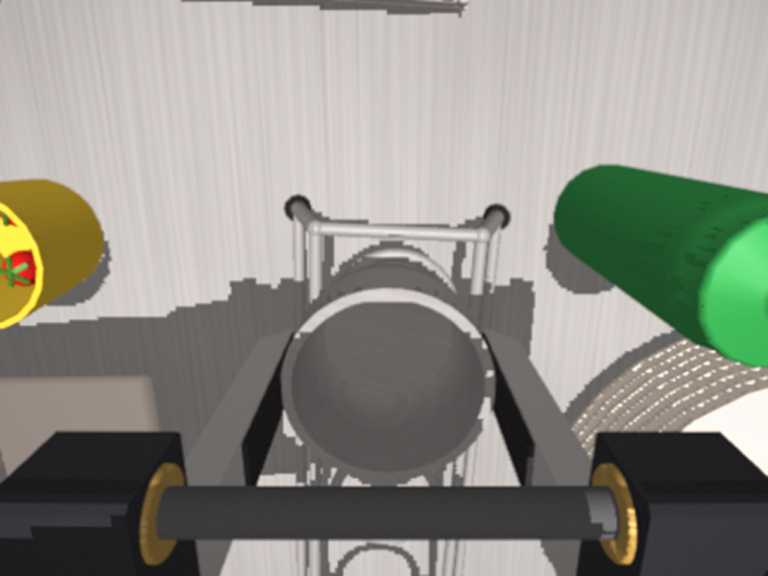

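The bowl hangs level over ring 1, whose arc shows at about (398,250), 2-3 mm to the +x side. I'll correct that and lower.

>>> arm_command:
  targets:
    - [0, 0, 0, 0.05, -0.02, 0.15, 0.6]
    - [0, 0, 0, 0, 0, 0.12, 0.6]
    - [0, 0, 0, 0, 0, 0.1, 0.6]
    - [0, 0, 0, 0, 0, 0.06, 0.6]
    - [0, 0, 0, 0, 0, 0, 0.6]
    - [0, 0, 0, 0, 0, 0, 0.6]

```text
clock: 5.95
tcp_pos: [642.4, 97.2, 81.1]
tool_rot: [1.0, 0.0, 0.0, -0.0]
force: [-0.7, 0.0, -1.0]
finger_gap: 70.4
```

>>> arm_command:
  targets:
    - [0, 0, 0, 0, 0, 0.03, 0.6]
    - [0, 0, 0, 0, 0, 0.03, 0.6]
    - [0, 0, 0, 0, 0, 0, 0.6]
    - [0, 0, 0, 0, 0, 0, 0.6]

```text
clock: 6.35
tcp_pos: [642.8, 97.1, 79.4]
tool_rot: [1.0, 0.0, 0.001, -0.0]
force: [-3.1, -0.4, 8.3]
finger_gap: 70.3
```

>>> arm_command:
  targets:
    - [0, 0, 0, 0, 0, 0, 0.8]
    - [0, 0, 0, 0, 0, 0, 0.9]
    - [0, 0, 0, 0, 0, 0, 0.9]
    - [0, 0, 0, 0, 0, 0, 0.9]
    - [0, 0, 0, 0, 0, -0.3, 0.9]
    - [0, 0, 0, 0, 0, -0.5, 0.9]
    - [0, 0, 0, 0, 0, -0.5, 1]
    - [0, 0, 0, 0, 0, 0, 1]

```text
clock: 7.15
tcp_pos: [644.0, 97.4, 148.0]
tool_rot: [1.0, 0.0, 0.003, -0.0]
force: [0.5, -0.2, 0.4]
finger_gap: 93.4
```

>>> arm_command:
  targets:
    - [0, 0, 0, -0.5, 0.57, 0, 1]
    - [0, 0, 0, -0.7, 0.8, 0, 1]
    - [0, 0, 0, -0.7, 0.8, 0, 1]
    - [0, 0, 0, -0.7, 0.8, 0, 1]
    - [0, 0, 0, -0.7, 0.8, 0, 1]
    - [0, 0, 0, -0.66, 0.8, 0, 1]
    - [0, 0, 0, 0, 0, 0, 1]
    - [0, 0, 0, 0, 0, 0, 1]

```text
clock: 7.95
tcp_pos: [453.9, -121.1, 143.5]
tool_rot: [1.0, -0.001, 0.0, 0.0]
force: [-0.7, 0.7, -0.2]
finger_gap: 93.7
```

```bash
python3 - <<'E'
from h import *
st(); d=snap('wrist'); save(d,'w3.png',scale=1)
t=snap('top'); im=np.vstack([cv2.resize(t['img'][96:216,190:410],None,fx=2.33,fy=2.33,interpolation=cv2.INTER_CUBIC)[:,:512],d['img'][:310]])
cv2.imwrite('pics/c3.png',im[:,:,::-1])
E
```

```text
7.95 [ 453.86  -121.108  143.467] [ 1.    -0.001  0.     0.   ] gap 93.71746477358009 F [-0.68   0.697 -0.235]
```

View pics/c3.png

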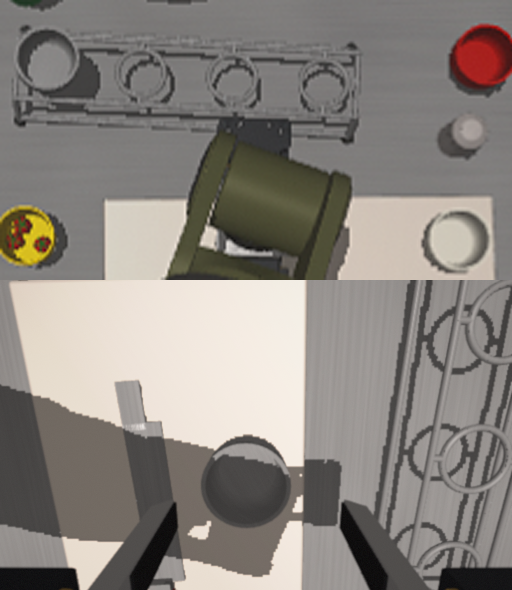

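Bowl A sits in ring 1. Bowl B's rim in the wrist view spans x 202-291 and its far edge is at row 247.

```bash
python3 - <<'E'
from h import *
d=snap('wrist')
for u,v in [(202,205),(291,205),(246.5,247)]: print(onz(d,u,v,72))
for u,v in [(474,179),(448,297)]: print('ring?',onz(d,u,v,55))
h=[onz(d,u,v,55) for u,v in [(435,179),(511,180)]]; print(h)
st()
E
```

```text
[ 409.9818645  -128.69669128   72.        ]
[ 479.92294795 -128.57392123   72.        ]
[ 444.63979448 -165.20166577   72.        ]
ring? [ 631.69426435 -111.95418131   55.        ]
ring? [ 628.88855033 -224.94246703   55.        ]
[array([ 599.38473618, -112.01341013,   55.        ]), array([ 662.68692119, -112.75476384,   55.        ])]
8.1 [ 454.57  -119.752  142.953] [ 1.     0.001  0.    -0.   ] gap 94.06077723886926 F [-0.43  -0.437  0.601]
```

>>> arm_command:
  targets:
    - [0, 0, 0, -0.19, 0.21, 0.3, 1]
    - [0, 0, 0, 0, 0, 0.6, 1]
    - [0, 0, 0, 0, 0, 0.6, 1]
    - [0, 0, 0, 0, 0, 0.4, 1]
    - [0, 0, 0, 0, 0, 0.12, 1]
    - [0, 0, 0, 0, 0, 0, 1]
    - [0, 0, 0, 0, 0, 0, 1]

```text
clock: 8.8
tcp_pos: [445.2, -130.9, 42.8]
tool_rot: [1.0, 0.001, 0.001, 0.0]
force: [0.1, 0.0, -0.5]
finger_gap: 93.8
```

>>> arm_command:
  targets:
    - [0, 0, 0, 0, 0, 0, 0.6]
    - [0, 0, 0, 0, 0, 0, 0.6]
    - [0, 0, 0, 0, 0, 0, 0.6]
    - [0, 0, 0, 0, 0, 0, 0.6]
    - [0, 0, 0, 0, 0, 0, 0.6]
    - [0, 0, 0, 0, 0, 0, 0.6]
  newtons: 20

```text
clock: 9.4
tcp_pos: [444.7, -131.1, 42.4]
tool_rot: [1.0, 0.0, 0.0, 0.0]
force: [-1.9, -0.2, 6.0]
finger_gap: 71.4
```

>>> arm_command:
  targets:
    - [0, 0, 0, 0, 0, -0.4, 0.6]
    - [0, 0, 0, 0, 0, -0.8, 0.6]
    - [0, 0, 0, 0.3, -0.2, -0.6, 0.6]
    - [0, 0, 0, 0.7, -0.45, 0, 0.6]
    - [0, 0, 0, 0.8, -0.5, 0, 0.6]
    - [0, 0, 0, 0.8, -0.5, 0, 0.6]
    - [0, 0, 0, 0.7, -0.45, 0, 0.6]
    - [0, 0, 0, 0.56, -0.36, 0, 0.6]

```text
clock: 10.2
tcp_pos: [638.7, -6.3, 131.3]
tool_rot: [1.0, 0.001, -0.0, -0.0]
force: [-0.2, -0.2, -2.0]
finger_gap: 71.6
```

>>> arm_command:
  targets:
    - [0, 0, 0, 0, 0, 0, 0.6]
    - [0, 0, 0, 0, 0, 0, 0.6]
    - [0, 0, 0, 0, 0, 0.3, 0.6]
    - [0, 0, 0, 0, 0, 0.3, 0.6]
    - [0, 0, 0, 0, 0, 0.15, 0.6]
    - [0, 0, 0, 0, 0, 0.1, 0.6]
    - [0, 0, 0, 0, 0, 0, 0.6]
    - [0, 0, 0, 0, 0, 0, 0.6]

```text
clock: 11.0
tcp_pos: [637.5, -8.0, 89.8]
tool_rot: [1.0, 0.0, 0.0, 0.0]
force: [-0.5, 0.0, -1.4]
finger_gap: 71.5
```

```bash
python3 - <<'E'
from h import *
st(); d=snap('wrist'); save(d,'w4.png')
E
```

```text
11.0 [637.519  -8.028  89.764] [1. 0. 0. 0.] gap 71.50948951240545 F [-0.486  0.018 -1.439]
```

View pics/w4.png

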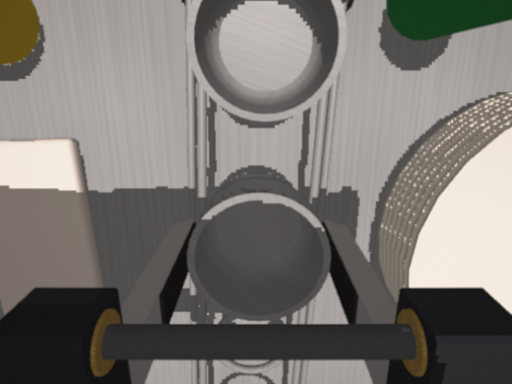

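Bowl A sits level in ring 1 and bowl B is centred between the rods (x about 259) above ring 2, so I'll lower it.

>>> arm_command:
  targets:
    - [0, 0, 0, 0, 0, 0.1, 0.6]
    - [0, 0, 0, 0, 0, 0.08, 0.6]
    - [0, 0, 0, 0, 0, 0.04, 0.6]
    - [0, 0, 0, 0, 0, 0.02, 0.6]
    - [0, 0, 0, 0, 0, 0, 0.6]
    - [0, 0, 0, 0, 0, 0, 0.6]

```text
clock: 11.65
tcp_pos: [637.4, -8.2, 78.1]
tool_rot: [1.0, 0.0, 0.0, 0.0]
force: [-4.4, -1.9, 7.2]
finger_gap: 71.8
```

>>> arm_command:
  targets:
    - [0, 0, 0, 0, 0, 0, 0.8]
    - [0, 0, 0, 0, 0, 0, 0.9]
    - [0, 0, 0, 0, 0, 0, 0.9]
    - [0, 0, 0, 0, 0, 0, 0.9]
    - [0, 0, 0, 0, 0, -0.3, 0.9]
    - [0, 0, 0, 0, 0, -0.5, 0.9]
    - [0, 0, 0, 0, 0, -0.6, 1]
    - [0, 0, 0, 0, 0, 0, 1]

```text
clock: 12.45
tcp_pos: [639.2, -8.0, 153.0]
tool_rot: [1.0, 0.0, 0.004, 0.0]
force: [0.1, -0.0, -0.4]
finger_gap: 93.1
```

>>> arm_command:
  targets:
    - [0, 0, 0, -0.45, 0.83, 0, 1]
    - [0, 0, 0, -0.45, 0.83, 0, 1]
    - [0, 0, 0, -0.45, 0.83, 0, 1]
    - [0, 0, 0, -0.45, 0.83, 0, 1]
    - [0, 0, 0, -0.45, 0.83, 0, 1]
    - [0, 0, 0, -0.45, 0.83, 0, 1]
    - [0, 0, 0, -0.45, 0.83, 0, 1]
    - [0, 0, 0, -0.45, 0.83, 0, 1]

```text
clock: 13.25
tcp_pos: [456.4, -341.5, 147.9]
tool_rot: [1.0, 0.0, 0.0, 0.0]
force: [0.8, -0.3, -1.0]
finger_gap: 94.2
```

>>> arm_command:
  targets:
    - [0, 0, 0, 0, 0, 0, 1]
    - [0, 0, 0, 0, 0, 0, 1]

```text
clock: 13.45
tcp_pos: [457.1, -340.5, 147.6]
tool_rot: [1.0, -0.001, 0.0, -0.0]
force: [0.6, -0.1, -0.4]
finger_gap: 93.9
```

```bash
python3 - <<'E'
from h import *
st(); d=snap('wrist')
t=snap('top'); im=np.vstack([cv2.resize(t['img'][96:216,190:410],None,fx=2.33,fy=2.33,interpolation=cv2.INTER_CUBIC)[:,:512],d['img'][:310]])
cv2.imwrite('pics/c5.png',im[:,:,::-1])
E
```

```text
13.45 [ 457.115 -340.549  147.582] [ 1.    -0.001  0.    -0.   ] gap 93.86122372704962 F [ 0.572 -0.062 -0.374]
```

View pics/c5.png

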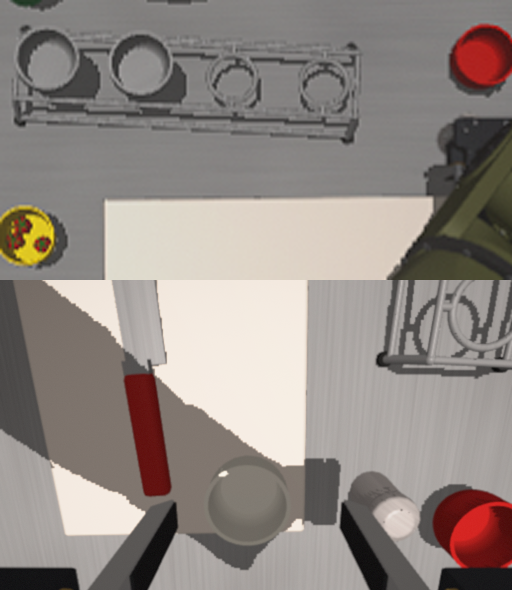

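```bash
python3 - <<'E'
from h import *
d=snap('wrist')
for u,v in [(205,225),(287,225),(246.5,265.5)]: print(onz(d,u,v,72))
print('ring4',onz(d,482,33,55)); st()
E
```

```text
[ 414.30719519 -366.97084733   72.        ]
[ 481.11711771 -366.82482776   72.        ]
[ 447.80739072 -404.11962341   72.        ]
ring4 [ 623.44561315 -219.72500778   55.        ]
13.6 [ 458.194 -338.993  147.549] [ 1.     0.001  0.    -0.   ] gap 93.8584608412987 F [-0.597  0.763  0.343]
```

>>> arm_command:
  targets:
    - [0, 0, 0, -0.19, 0.55, 0.2, 1]
    - [0, 0, 0, 0, 0, 0.6, 1]
    - [0, 0, 0, 0, 0, 0.7, 1]
    - [0, 0, 0, 0, 0, 0.4, 1]
    - [0, 0, 0, 0, 0, 0.2, 1]
    - [0, 0, 0, 0, 0, 0, 1]
    - [0, 0, 0, 0, 0, 0, 1]

```text
clock: 14.3
tcp_pos: [448.8, -367.5, 43.5]
tool_rot: [1.0, 0.001, 0.0, 0.0]
force: [1.1, 0.2, 1.0]
finger_gap: 93.9
```

>>> arm_command:
  targets:
    - [0, 0, 0, 0, 0, 0, 0.6]
    - [0, 0, 0, 0, 0, 0, 0.6]
    - [0, 0, 0, 0, 0, 0, 0.6]
    - [0, 0, 0, 0, 0, 0, 0.6]
    - [0, 0, 0, 0, 0, 0, 0.6]
    - [0, 0, 0, 0, 0, 0, 0.6]
  newtons: 20

```text
clock: 14.9
tcp_pos: [448.2, -367.7, 42.9]
tool_rot: [1.0, 0.0, 0.0, 0.0]
force: [-2.0, -0.4, 6.3]
finger_gap: 70.4
```

>>> arm_command:
  targets:
    - [0, 0, 0, 0, 0, -0.4, 0.6]
    - [0, 0, 0, 0, 0, -0.8, 0.6]
    - [0, 0, 0, 0.1, -0.2, -0.6, 0.6]
    - [0, 0, 0, 0.58, -0.6, 0, 0.6]
    - [0, 0, 0, 0.8, -0.6, 0, 0.6]
    - [0, 0, 0, 0.8, -0.6, 0, 0.6]
    - [0, 0, 0, 0.7, -0.5, 0, 0.6]
    - [0, 0, 0, 0.6, -0.47, 0, 0.6]

```text
clock: 15.7
tcp_pos: [628.3, -217.2, 131.8]
tool_rot: [1.0, 0.001, -0.0, -0.0]
force: [0.4, -0.7, -1.5]
finger_gap: 70.2
```

>>> arm_command:
  targets:
    - [0, 0, 0, 0, 0, 0, 0.6]
    - [0, 0, 0, 0, 0, 0, 0.6]
    - [0, 0, 0, 0, 0, 0.3, 0.6]
    - [0, 0, 0, 0, 0, 0.3, 0.6]
    - [0, 0, 0, 0, 0, 0.15, 0.6]
    - [0, 0, 0, 0, 0, 0.1, 0.6]
    - [0, 0, 0, 0, 0, 0, 0.6]
    - [0, 0, 0, 0, 0, 0, 0.6]

```text
clock: 16.5
tcp_pos: [627.1, -219.1, 90.3]
tool_rot: [1.0, 0.0, 0.0, 0.0]
force: [0.4, -0.3, -1.1]
finger_gap: 70.4
```

```bash
python3 - <<'E'
from h import *
st(); d=snap('wrist'); save(d,'w6.png')
E
```

```text
16.5 [ 627.098 -219.12    90.266] [1. 0. 0. 0.] gap 70.4170358679654 F [ 0.43  -0.266 -1.097]
```

View pics/w6.png

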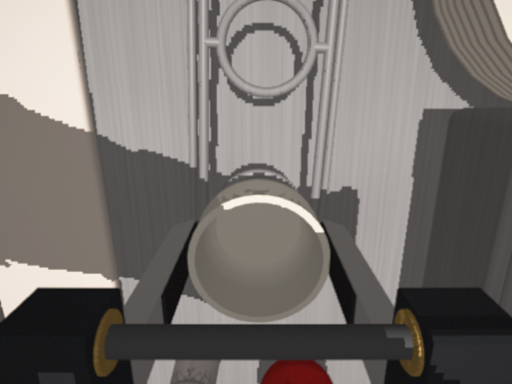

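The white bowl is centred over ring 4 (arc at (258,170)), so I'll lower it.

>>> arm_command:
  targets:
    - [0, 0, 0, 0, 0, 0.1, 0.6]
    - [0, 0, 0, 0, 0, 0.08, 0.6]
    - [0, 0, 0, 0, 0, 0.04, 0.6]
    - [0, 0, 0, 0, 0, 0.03, 0.6]
    - [0, 0, 0, 0, 0, 0, 0.6]
    - [0, 0, 0, 0, 0, 0, 0.6]

```text
clock: 17.15
tcp_pos: [627.4, -218.7, 78.5]
tool_rot: [1.0, 0.0, 0.001, 0.0]
force: [-2.5, 2.8, 7.5]
finger_gap: 70.1
```

>>> arm_command:
  targets:
    - [0, 0, 0, 0, 0, 0, 0.8]
    - [0, 0, 0, 0, 0, 0, 0.9]
    - [0, 0, 0, 0, 0, 0, 0.9]
    - [0, 0, 0, 0, 0, 0, 0.9]
    - [0, 0, 0, 0, 0, -0.3, 0.9]
    - [0, 0, 0, 0, 0, -0.8, 0.9]
    - [0, 0, 0, 0, 0, -0.9, 1]
    - [0, 0, 0, 0, 0, -1, 1]

```text
clock: 17.95
tcp_pos: [626.5, -218.8, 229.8]
tool_rot: [1.0, 0.0, -0.0, -0.0]
force: [0.8, -0.2, -0.2]
finger_gap: 93.6
```

>>> arm_command:
  targets:
    - [0, 0, 0, 0, 0, -1, 1]
    - [0, 0, 0, -0.5, -0.5, -0.5, 1]
    - [0, 0, 0, -0.6, -0.6, 0, 1]
    - [0, 0, 0, -0.6, -0.6, 0, 1]
    - [0, 0, 0, -0.6, -0.6, 0, 1]
    - [0, 0, 0, -0.6, -0.6, 0, 1]
    - [0, 0, 0, 0, 0, 0, 1]
    - [0, 0, 0, 0, 0, 0, 1]

```text
clock: 18.75
tcp_pos: [481.9, -73.8, 304.0]
tool_rot: [1.0, 0.001, 0.001, 0.0]
force: [0.1, -0.9, -0.1]
finger_gap: 93.9
```

```bash
python3 - <<'E'
from h import *
s=st(); print(np.array(s['qpos'])); d=snap('wrist')
t=snap('top'); sc=snap('scene')
im=np.vstack([cv2.resize(t['img'][96:216,120:340],(512,280),interpolation=cv2.INTER_CUBIC),sc['img'][150:350,120:440].repeat(1,0).copy() if 0 else cv2.resize(sc['img'][180:330,140:400],(512,295),interpolation=cv2.INTER_CUBIC)])
cv2.imwrite('pics/c7.png',im[:,:,::-1]); save(d,'w7.png')
for n,x in [('top',t),('scene',sc)]:
  for c,z in [('blue',6),('yellow',30)]:
    for s_,c_,m in blobs(mask(x,c)): print(n,c,c_,s_,onz(x,*c_,z)[:2])
E
```

```text
18.75 [481.897 -73.788 303.975] [1.    0.001 0.001 0.   ] gap 93.91562569362286 F [ 0.082 -0.942 -0.11 ]
[-0.227  0.098  1.535 -0.     1.506 -0.228]
top blue [130.434 194.633] [117 182  27  26 507] [455.996 319.203]
top yellow [202.046 197.337] [188 184  26  26 306] [449.265 118.181]
scene blue [493.815 167.015] [488 161  12  12  65] [114.368 739.072]
scene blue [  3.145 181.06 ] [  0 171  10  21 117] [ 544.839 -863.262]
scene blue [364.292 229.442] [353 219  24  21 353] [458.25  321.757]
scene yellow [301.498 209.408] [291 197  23  27 448] [445.459 122.02 ]
```

View pics/c7.png

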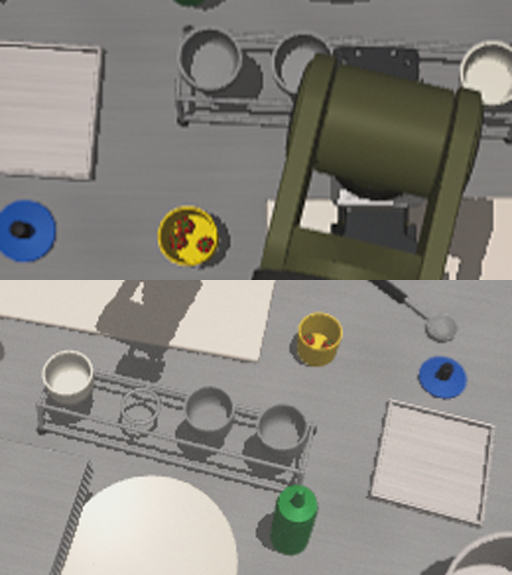

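All three bowls are seated in rings 1, 2 and 4. The lid was knocked aside and is now at about (457,320). For the pour I'd like to grasp the cup with the tool leaning +y and then swing it over to −y. A tilt test up here will show the wrist kinematics.

>>> arm_command:
  targets:
    - [1, 0, 0, 0, 0, 0, 1]
    - [1, 0, 0, 0, 0, 0, 1]
    - [1, 0, 0, 0, 0, 0, 1]
    - [1, 0, 0, 0, 0, 0, 1]
    - [0, 0, 0, 0, 0, 0, 1]
    - [0, 0, 0, 0, 0, 0, 1]

```text
clock: 19.5
tcp_pos: [482.2, -75.2, 301.8]
tool_rot: [0.956, -0.001, -0.0, -0.294]
force: [0.7, 1.4, 0.8]
finger_gap: 94.1
```

```bash
python3 - <<'E'
from h import *
s=st(); print(np.array(s['qpos']))
E
```

```text
19.5 [482.238 -75.161 301.783] [ 0.956 -0.001 -0.    -0.294] gap 94.12389736729098 F [0.672 1.367 0.784]
[-0.509  0.228  1.496  0.52   1.716 -0.51 ]
```

```bash
cat > kin.py <<'E'
import numpy as np
from scipy.optimize import least_squares
from scipy.spatial.transform import Rotation as R
D=[([1.216,.3,1.521,0,1.321,-.067],[156.1,527.4,205.4]),([-.096,.006,1.767,0,1.37,-.094],[433.8,-5.05,245.]),([-.227,.098,1.535,0,1.506,-.228],[481.9,-73.8,304]),([-.509,.228,1.496,.52,1.716,-.51],[482.2,-75.2,301.8])]
def fk(q,p):
    a1,d1,L1,a3,L2,Lt=p
    A=R.from_euler('z',q[0]); B=A*R.from_euler('y',q[1]); C=B*R.from_euler('y',q[2])
    w=A.apply([a1,0,d1])+B.apply([0,0,L1])+C.apply([-a3,0,L2])
    T=C*R.from_euler('z',q[3])*R.from_euler('y',q[4])*R.from_euler('z',q[5]+np.pi)
    return w+T.apply([0,0,Lt]),T
p0=np.array([0,249,417,0,445,345.])
P=least_squares(lambda p:np.r_[np.concatenate([fk(q,p)[0]-x for q,x in D]),(p-p0)*.02],p0).x
lo=np.array([-3.03,-.79,.23,-1.04,0,-2.55]);hi=np.array([3.03,2.21,2.52,4.18,3.07,2.55])
def ik(x,T,seed):
    r=least_squares(lambda q:np.r_[(fk(q,P)[0]-x)/100,(T.inv()*fk(q,P)[1]).as_rotvec()],np.clip(seed,lo+1e-3,hi-1e-3),bounds=(lo,hi)); return r.x,r.cost
def lean(a): return R.from_euler('x',a,degrees=True)*R.from_quat([1,0,0,0])   # tool x=world x; +a leans tool to +y
E
python3 - <<'E'
from kin import *
np.set_printoptions(precision=2,suppress=True); print(P,[np.round(fk(q,P)[0]-x,1) for q,x in D])
q=np.array(D[3][0])
for a in (40,50,60,65,70):
    T=lean(a); g=np.array([448,119,36]); q,c=ik(g+T.apply([0,0,19]),T,q); print('grasp',a,q,round(c,5))
q=np.array([-.1,.3,1.5,-.3,1.5,-.2])
for b in (20,35,45,50,55,60,65):
    T=lean(-b); g=np.array([627,-219,185]); q,c=ik(g+T.apply([0,0,19]),T,q); print('pour',b,q,round(c,5))
E
```

```text
[  9.25 273.19 453.74 -68.09 441.96 328.32] [array([36.5, -7.4, -2.4]), array([ -5. , -36.2,  -1.9]), array([ -3.1, -36.8,  -3. ]), array([-12.1,  -2.3,   7.3])]
grasp 40 [-0.18  0.53  1.95  0.85  1.   -0.78] 0.0
grasp 50 [-0.26  0.63  1.93  0.96  1.13 -0.94] 0.0
grasp 60 [-0.32  0.74  1.89  1.04  1.26 -1.06] 0.0
grasp 65 [-0.35  0.8   1.87  1.07  1.33 -1.11] 0.0
grasp 70 [-0.37  0.86  1.84  1.1   1.4  -1.15] 0.0
pour 20 [-0.18  0.52  1.35 -0.36  1.24 -0.07] 0.0
pour 35 [-0.07  0.54  1.41 -0.65  1.23  0.17] 0.0
pour 45 [-0.    0.58  1.44 -0.84  1.26  0.32] 0.0
pour 50 [ 0.03  0.6   1.45 -0.92  1.29  0.39] 0.0
pour 55 [ 0.05  0.63  1.46 -1.    1.32  0.46] 0.0
pour 60 [ 0.07  0.66  1.44 -1.04  1.37  0.49] 0.00078
pour 65 [ 0.07  0.69  1.4  -1.04  1.42  0.49] 0.00651
```

```bash
python3 - <<'E'
from h import *
s=st(); 
for n in ('wrist','top','scene'):
    d=snap(n); m=cv2.morphologyEx(mask(d,'yellow')|mask(d,'red'),cv2.MORPH_CLOSE,np.ones((3,3)))
    print(n,ray(d,256,192)[0])
    for s_,c_,mm in blobs(m,150):
        exp=proj(d,[448,119,30]); 
        if np.hypot(*(exp-c_))>60: continue
        print(n,s_,c_,exp)
        # fit cup centre by bbox of projected model
        th=np.linspace(0,2*np.pi,60); bb=np.array([s_[0],s_[1],s_[0]+s_[2]-1,s_[1]+s_[3]-1])
        from scipy.optimize import least_squares
        def f(c):
            q=np.array([proj(d,[c[0]+r*np.cos(t),c[1]+r*np.sin(t),z]) for r,z in((31,0),(34,58)) for t in th]); return np.r_[q.min(0),q.max(0)]-bb
        o=least_squares(f,[448,119]); print(o.x,o.fun)
E
```

```text
19.5 [482.238 -75.161 301.783] [ 0.956 -0.001 -0.    -0.294] gap 94.12389736729098 F [0.672 1.367 0.784]
wrist [ 482.427 -105.744  498.301]
wrist [ 211  105   47   55 2027] [234.957 130.927] [236.206 134.304]
[446.621 120.238] [-0.713 -0.952  0.713  0.93 ]
top [ 364.827  -37.625 1266.488]
top [188 184  26  26 459] [201.251 197.288] [201.732 197.802]
[449.576 120.094] [-0.885 -0.385  0.924  0.377]
scene [1104.692  114.749 1088.225]
scene [291 197  23  27 490] [301.41 209.51] [300.399 209.907]
[448.785 121.943] [-0.567 -0.894  0.546  0.847]
```

>>> arm_command:
  targets:
    - [0.9, 0, 0, 0, 0, 0, 1]
    - [0.9, 0, 0, 0, 0, 0, 1]
    - [0.9, 0, 0, 0, 0, 0, 1]
    - [0.88, 0, 0, 0, 0, 0, 1]
    - [0, 0, 0, 0, 0, 0, 1]
    - [0, 0, 0, 0, 0, 0, 1]

```text
clock: 20.25
tcp_pos: [482.1, -73.7, 302.5]
tool_rot: [0.844, 0.001, -0.0, -0.536]
force: [-0.2, -0.7, 0.6]
finger_gap: 93.8
```

>>> arm_command:
  targets:
    - [0, 0, 0, -0.085, 0.4, 0.5, 1]
    - [0, 0, 0, -0.085, 0.4, 0.5, 1]
    - [0, 0, 0, -0.085, 0.4, 0.5, 1]
    - [0, 0, 0, -0.085, 0.4, 0.5, 1]
    - [0, 0, 0, -0.085, 0.39, 0.49, 1]
    - [0, 0, 0, -0.085, 0.39, 0.49, 1]
    - [0, 0, 0, -0.085, 0.39, 0.49, 1]
    - [0, 0, 0, -0.085, 0.38, 0.5, 1]

```text
clock: 21.05
tcp_pos: [448.3, 40.5, 76.0]
tool_rot: [0.844, 0.003, 0.001, -0.536]
force: [1.0, -0.1, -0.1]
finger_gap: 93.8
```

>>> arm_command:
  targets:
    - [0, 0, 0, 0, 0, 0, 1]
    - [0, 0, 0, 0, 0, 0, 1]
    - [0, 0, 0, 0, 0, 0, 1]

```text
clock: 21.35
tcp_pos: [448.9, 39.1, 77.7]
tool_rot: [0.843, 0.001, 0.001, -0.537]
force: [-0.3, -0.3, -0.1]
finger_gap: 93.8
```

```bash
python3 - <<'E'
from h import *
s=st(); print(np.array(s['qpos'])); T=R.from_quat(s['tool_rot'])
p=np.mean([manip.read_state()['tcp_pos'] for _ in range(3)],0)
print('to go (tool/50):',T.inv().apply(np.array([448,137.7,29])-p)/50)
a=snap('wrist'); b=snap('scene')
cv2.imwrite('pics/c8.png',np.hstack([a['img'],cv2.resize(b['img'][120:320,170:350],(346,384))])[:,:800,::-1])
E
```

```text
21.35 [448.949  39.118  77.689] [ 0.843  0.001  0.001 -0.537] gap 93.76001927906971 F [-0.308 -0.267 -0.062]
[-0.505  0.617  1.851  0.919  1.514 -0.995]
to go (tool/50): [-0.02   0.049  2.198]
```

View pics/c8.png

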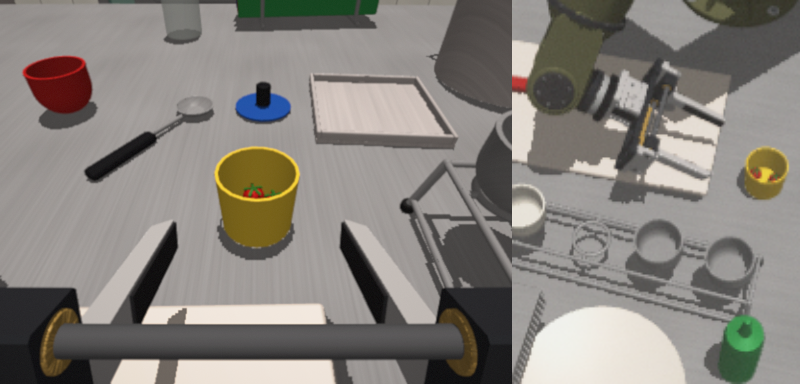

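The cup is centred between the open fingers (about (257,190)) and the path is clear, so I'll advance and grip.

>>> arm_command:
  targets:
    - [0, 0, 0, -0.02, 0.05, 0.4, 1]
    - [0, 0, 0, 0, 0, 0.5, 1]
    - [0, 0, 0, 0, 0, 0.5, 1]
    - [0, 0, 0, 0, 0, 0.5, 1]
    - [0, 0, 0, 0, 0, 0.3, 1]
    - [0, 0, 0, 0, 0, 0, 1]
    - [0, 0, 0, 0, 0, 0, 1]

```text
clock: 22.15
tcp_pos: [447.2, 138.1, 28.1]
tool_rot: [0.843, 0.001, 0.0, -0.538]
force: [-0.8, 1.0, 0.4]
finger_gap: 94.0
```

>>> arm_command:
  targets:
    - [0, 0, 0, 0, 0, 0, 0.55]
    - [0, 0, 0, 0, 0, 0, 0.55]
    - [0, 0, 0, 0, 0, 0, 0.55]
    - [0, 0, 0, 0, 0, 0, 0.55]
    - [0, 0, 0, 0, 0, 0, 0.55]
    - [0, 0, 0, 0, 0, 0, 0.55]
  newtons: 20

```text
clock: 22.75
tcp_pos: [447.0, 138.5, 27.8]
tool_rot: [0.843, 0.0, 0.0, -0.538]
force: [0.1, -3.0, 3.2]
finger_gap: 65.5
```

>>> arm_command:
  targets:
    - [0, 0, 0, 0, -0.2, -0.1, 0.55]
    - [0, 0, 0, 0, -0.2, -0.1, 0.55]
    - [0, 0, 0, 0, 0, 0, 0.55]
    - [0, 0, 0, 0, 0, 0, 0.55]

```text
clock: 23.15
tcp_pos: [446.9, 138.0, 50.3]
tool_rot: [0.843, 0.001, 0.0, -0.538]
force: [0.5, 0.0, -1.3]
finger_gap: 65.3
```

Gripped (gap 65.5 mm) and lifted. Next I'll compute the transfer and pour geometry, pivoting about the cup's lip.

```bash
python3 - <<'E'
from h import *
s=st(); print(np.array(s['qpos']))
t=snap('top'); print('bowl from c7 px',onz(t,330.5,127.3,107))
lip=np.array([627,-219-12,117.]); 
def T(l): return R.from_euler('x',l,degrees=True)*R.from_quat([1,0,0,0])
def pose(tilt):
    l=65-tilt; c=np.radians(tilt); a=np.array([0,np.sin(c),np.cos(c)]); u=np.array([0,np.cos(c),-np.sin(c)])
    z=T(l).apply([0,0,1]); return lip-22*a-34*u+19*z, T(l)
for k in (60,75,90,105,118): print(k,pose(k)[0])
def step(a,b):
    (p,A),(q,B)=pose(a),pose(b); return (A.inv()*B).as_rotvec()/.15, A.inv().apply(q-p)/50, B.inv().apply(q-p)/50
for a,b in ((75,80),(110,115)): print(step(a,b))
print('start->60', R.from_quat(s['tool_rot']).apply([0,0,1]))
E
```

```text
23.15 [446.93  137.961  50.326] [ 0.843  0.001  0.    -0.538] gap 65.27625349057769 F [ 0.456  0.003 -1.269]
[-0.316  0.634  1.938  1.077  1.367 -1.021]
bowl from c7 px [ 627.434 -216.213  107.   ]
60 [ 627.    -265.397  116.517]
75 [ 627.    -264.35   125.436]
90 [ 627.   -261.03  133.78]
105 [ 627.    -255.663  140.981]
118 [ 627.    -249.637  145.914]
(array([-0.582,  0.   ,  0.   ]), array([ 0.   , -0.007, -0.06 ]), array([ 0.   , -0.002, -0.06 ]))
(array([-0.582,  0.   ,  0.   ]), array([ 0.   , -0.007, -0.06 ]), array([ 0.   , -0.002, -0.06 ]))
start->60 [-0.     0.907 -0.421]
```

>>> arm_command:
  targets:
    - [0, 0, 0, 0, -0.3, -0.14, 0.55]
    - [0, 0, 0, 0, -0.6, -0.28, 0.55]
    - [0, 0, 0, 0, -0.68, -0.32, 0.55]
    - [0, 0, 0, 0, -0.68, -0.32, 0.55]
    - [0, 0, 0, 0, -0.6, -0.28, 0.55]
    - [0, 0, 0, 0, 0, 0, 0.55]

```text
clock: 23.8
tcp_pos: [447.6, 137.1, 210.9]
tool_rot: [0.843, 0.002, 0.002, -0.538]
force: [0.0, 0.7, -2.1]
finger_gap: 66.0
```

>>> arm_command:
  targets:
    - [-0.5, 0, 0, 0, 0, 0, 0.55]
    - [-0.7, 0, 0, 0, 0, 0, 0.55]
    - [-0.7, 0, 0, 0, 0, 0, 0.55]
    - [-0.7, 0, 0, 0, 0, 0, 0.55]
    - [-0.7, 0, 0, 0, 0, 0, 0.55]
    - [-0.7, 0, 0, 0, 0, 0, 0.55]
    - [-0.7, 0, 0, 0, 0, 0, 0.55]
    - [-0.7, 0, 0, 0, 0, 0, 0.55]

```text
clock: 24.6
tcp_pos: [446.7, 137.2, 206.9]
tool_rot: [0.987, 0.0, -0.0, -0.161]
force: [1.0, -0.5, -1.4]
finger_gap: 66.0
```

>>> arm_command:
  targets:
    - [-0.4, 0, 0, 0, 0, 0, 0.55]
    - [0, 0, 0, 0, 0, 0, 0.55]
    - [0, 0, 0, 0, 0, 0, 0.55]

```text
clock: 24.9
tcp_pos: [446.4, 137.5, 206.8]
tool_rot: [0.991, 0.001, -0.001, -0.134]
force: [0.5, -0.2, -1.0]
finger_gap: 65.5
```

>>> arm_command:
  targets:
    - [-0.74, 0, 0, 0, 0, 0, 0.55]
    - [-0.74, 0, 0, 0, 0, 0, 0.55]
    - [-0.74, 0, 0, 0, 0, 0, 0.55]
    - [-0.72, 0, 0, 0, 0, 0, 0.55]
    - [0, 0, 0, 0, 0, 0, 0.55]

```text
clock: 25.4
tcp_pos: [446.3, 138.0, 206.6]
tool_rot: [0.996, 0.001, -0.002, 0.088]
force: [0.2, -0.3, -0.8]
finger_gap: 65.4
```

>>> arm_command:
  targets:
    - [0, 0, 0, 0.2, 0.4, 0.08, 0.55]
    - [0, 0, 0, 0.36, 0.8, 0.15, 0.55]
    - [0, 0, 0, 0.38, 0.8, 0.15, 0.55]
    - [0, 0, 0, 0.38, 0.8, 0.15, 0.55]
    - [0, 0, 0, 0.38, 0.8, 0.15, 0.55]
    - [0, 0, 0, 0.38, 0.8, 0.15, 0.55]
    - [0, 0, 0, 0.38, 0.8, 0.15, 0.55]
    - [0, 0, 0, 0.38, 0.8, 0.15, 0.55]

```text
clock: 26.2
tcp_pos: [588.8, -170.7, 203.3]
tool_rot: [0.996, -0.0, -0.0, 0.085]
force: [-0.2, 1.2, -0.8]
finger_gap: 66.0
```

>>> arm_command:
  targets:
    - [0, 0, 0, 0.38, 0.8, 0.15, 0.55]
    - [0, 0, 0, 0.38, 0.7, 0.12, 0.55]
    - [0, 0, 0, 0, 0.4, 0.08, 0.55]
    - [0, 0, 0, 0, 0, 0, 0.55]
    - [0, 0, 0, 0, 0, 0, 0.55]

```text
clock: 26.7
tcp_pos: [626.2, -264.6, 202.8]
tool_rot: [0.996, -0.0, -0.0, 0.086]
force: [0.3, -0.3, -1.3]
finger_gap: 65.6
```

```bash
python3 - <<'E'
from h import *
s=st(); print(np.array(s['qpos'])); q=R.from_quat(s['tool_rot']); z=q.apply([0,0,1]); print('lean',np.degrees(np.arctan2(z[1],-z[2])))
t=snap('top'); 
print('to tilt75 pose',q.inv().apply(np.array([627,-263.4,125.4])-np.array(s['tcp_pos']))/50)
sc=snap('scene'); cv2.imwrite('pics/c9.png',np.hstack([cv2.resize(t['img'][80:200,270:400],(400,369)),cv2.resize(sc['img'][150:300,120:280],(394,369))])[:,:,::-1])
E
```

```text
26.7 [ 626.172 -264.567  202.805] [ 0.996 -0.    -0.     0.086] gap 65.56931994144342 F [ 0.348 -0.253 -1.314]
[-0.391  0.564  1.164 -0.163  1.351 -0.36 ]
lean -9.849561999862347
to tilt75 pose [ 0.017 -0.288  1.521]
```

View pics/c9.png

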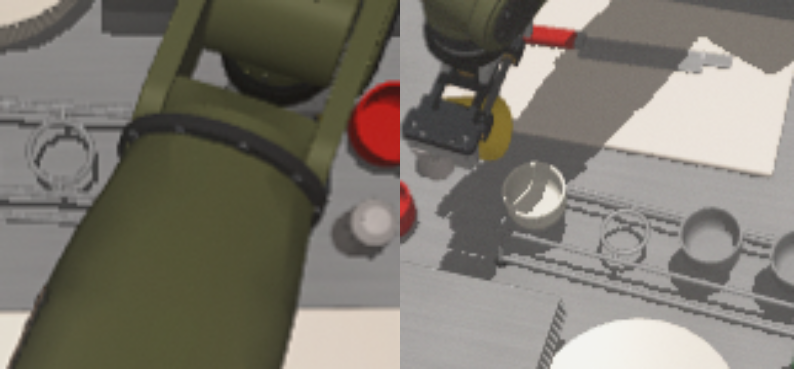

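>>> arm_command:
  targets:
    - [0, 0, 0, 0.02, -0.05, 0.3, 0.55]
    - [0, 0, 0, 0, -0.1, 0.5, 0.55]
    - [0, 0, 0, 0, -0.08, 0.4, 0.55]
    - [0, 0, 0, 0, -0.06, 0.3, 0.55]
    - [0, 0, 0, 0, 0, 0, 0.55]
    - [0, 0, 0, 0, 0, 0, 0.55]
    - [0, 0, 0, 0, 0, 0, 0.55]

```text
clock: 27.5
tcp_pos: [628.5, -263.2, 128.3]
tool_rot: [0.996, 0.0, 0.001, 0.087]
force: [-0.8, 0.5, -0.6]
finger_gap: 65.3
```

>>> arm_command:
  targets:
    - [-0.4, 0, 0, 0, 0, -0.04, 0.55]
    - [-0.3, 0, 0, 0, 0, -0.03, 0.55]
    - [-0.3, 0, 0, 0, 0, -0.03, 0.55]
    - [-0.2, 0, 0, 0, 0, -0.02, 0.55]
    - [-0.2, 0, 0, 0, 0, -0.02, 0.55]
    - [-0.2, 0, 0, 0, 0, -0.02, 0.55]
    - [-0.2, 0, 0, 0, 0, -0.02, 0.55]
    - [-0.2, 0, 0, 0, 0, -0.02, 0.55]

```text
clock: 28.3
tcp_pos: [628.5, -260.2, 137.8]
tool_rot: [0.972, 0.0, 0.001, 0.236]
force: [0.6, 0.4, -1.5]
finger_gap: 65.4
```

>>> arm_command:
  targets:
    - [-0.2, 0, 0, 0, 0, -0.02, 0.55]
    - [-0.2, 0, 0, 0, 0, -0.02, 0.55]
    - [-0.2, 0, 0, 0, 0, -0.02, 0.55]
    - [-0.2, 0, 0, 0, 0, -0.02, 0.55]
    - [-0.2, 0, 0, 0, 0, -0.02, 0.55]
    - [0, 0, 0, 0, 0, 0, 0.55]
    - [0, 0, 0, 0, 0, 0, 0.55]
    - [0, 0, 0, 0, 0, 0, 0.55]

```text
clock: 29.1
tcp_pos: [628.2, -257.9, 141.4]
tool_rot: [0.952, -0.0, 0.0, 0.307]
force: [0.9, -0.4, -2.5]
finger_gap: 65.7
```

>>> arm_command:
  targets:
    - [-0.4, 0, 0, 0, 0, -0.04, 0.55]
    - [-0.4, 0, 0, 0, 0, -0.04, 0.55]
    - [-0.4, 0, 0, 0, 0, -0.04, 0.55]
    - [-0.4, 0, 0, 0, 0, -0.04, 0.55]
    - [0, 0, 0, 0, 0, 0, 0.55]
    - [0, 0, 0, 0, 0, 0, 0.55]
    - [0, 0, 0, 0, 0, 0, 0.55]
    - [0, 0, 0, 0, 0, 0, 0.55]

```text
clock: 29.9
tcp_pos: [628.0, -252.9, 147.3]
tool_rot: [0.908, -0.0, 0.0, 0.418]
force: [-0.5, 0.6, -1.0]
finger_gap: 65.7
```

```bash
python3 - <<'E'
from h import *
s=st(); print(np.array(s['qpos'])); q=R.from_quat(s['tool_rot']); z=q.apply([0,0,1]); print('lean',np.degrees(np.arctan2(z[1],-z[2])))
sc=snap('scene'); w=snap('wrist')
for n,d in (('scene',sc),('wrist',w)):
  for s_,c_,m in blobs(mask(d,'red'),8): print(n,s_,c_)
cv2.imwrite('pics/c10.png',np.hstack([w['img'],cv2.resize(sc['img'][170:270,130:205],(288,384),interpolation=cv2.INTER_CUBIC)])[:,:,::-1])
E
```

```text
29.9 [ 628.033 -252.892  147.263] [ 0.908 -0.     0.     0.418] gap 65.68557747220889 F [-0.456  0.558 -0.976]
[-0.133  0.629  1.417 -0.956  1.173  0.299]
lean -49.45701906115978
scene [362 147  22  22 392] [371.967 157.153]
scene [159 159  33  10 214] [174.584 163.593]
scene [100 222  26  26 528] [112.703 234.208]
wrist [  0 131  17  25 308] [  6.701 145.338]
wrist [259 158  63  41 920] [303.704 177.357]
```

View pics/c10.png

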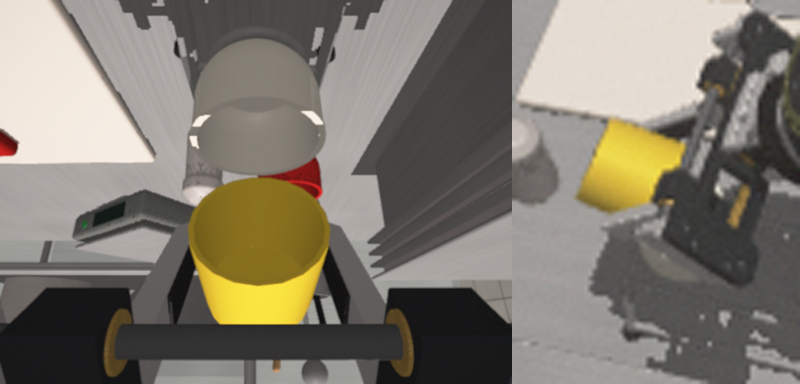

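The cup is empty and no red shows outside the bowl. Next I'll back off, look into the bowl, and check that the tray placement (leaning tool turned to azimuth 50°) is reachable.

>>> arm_command:
  targets:
    - [0, 0, 0, 0, 0, -0.3, 0.55]
    - [0, 0, 0, 0, 0, -0.6, 0.55]
    - [0, 0, 0, 0, 0.3, -0.6, 0.55]
    - [0.5, 0, 0, 0, 0, -0.8, 0.55]
    - [0.9, 0, 0, 0, 0, -0.8, 0.55]
    - [0.9, 0, 0, 0, 0, -0.8, 0.55]
    - [0.9, 0, 0, 0, 0, -0.8, 0.55]
    - [0.9, 0, 0, 0, 0, 0, 0.55]

```text
clock: 30.8
tcp_pos: [628.9, -98.6, 335.1]
tool_rot: [0.993, 0.002, 0.005, 0.122]
force: [0.4, 0.7, -0.7]
finger_gap: 65.7
```

>>> arm_command:
  targets:
    - [0.9, 0, 0, 0, 0, 0, 0.55]
    - [0.8, 0, 0, 0, 0, 0, 0.55]
    - [0, 0, 0, -0.5, 0, 0, 0.55]
    - [0, 0, 0, 0, 0, 0, 0.55]
    - [0, 0, 0, 0, 0, 0, 0.55]

```text
clock: 31.3
tcp_pos: [602.9, -101.6, 328.7]
tool_rot: [1.0, 0.001, 0.001, -0.003]
force: [0.2, 0.6, -1.0]
finger_gap: 65.5
```

```bash
sed -i "s/a1,d1,L1,a3,L2,Lt=p/a1,d1,L1,a3,L2,Lt,b=p/; s/\[a1,0,d1\]/[a1,b,d1]/; s/445,345\.\]/445,345.,36]/" kin.py
python3 - <<'E'
from h import *
from kin import D
s=st(); q0=np.array(s['qpos']); print(q0)
D+= [([-.505,.617,1.851,.919,1.514,-.995],[448.4,39.5,77]),([-.316,.634,1.938,1.077,1.367,-1.021],[446.9,138,50.3]),([-.133,.629,1.417,-.956,1.173,.299],[628,-252.9,147.3]),([-.391,.564,1.164,-.163,1.351,-.36],[626.2,-264.6,202.8])]
import kin
kin.P=least=kin.least_squares(lambda p:np.r_[np.concatenate([kin.fk(q,p)[0]-x for q,x in D]),(p-kin.P)*.02],kin.P).x
np.set_printoptions(precision=2,suppress=True)
print(kin.P,[np.round(kin.fk(q,kin.P)[0]-x,1) for q,x in D])
q=np.array([-.316,.634,1.938,1.077,1.367,-1.021])
for az in (90,75,60,50,40):
  T=R.from_euler('z',az-90,degrees=True)*kin.lean(65)
  for z in (200,41):
    q,c=kin.ik(np.array([605,330,z])+T.apply([0,0,19]),T,q); print(az,z,q,round(c,5))
t=snap('top'); w=snap('wrist')
for n,d in (('top',t),('wrist',w)):
  for s_,c_,m in blobs(mask(d,'red'),6): print(n,s_,c_)
cv2.imwrite('pics/c11.png',np.hstack([w['img'],cv2.resize(t['img'][100:180,300:360],(288,384),interpolation=cv2.INTER_CUBIC)])[:,:,::-1])
E
```

```text
31.3 [ 602.873 -101.551  328.72 ] [ 1.     0.001  0.001 -0.003] gap 65.4560944138475 F [ 0.157  0.634 -1.005]
[-0.229  0.389  1.122  0.006  1.63  -0.231]
[ -0.44 221.58 424.03 -40.99 447.95 270.67  36.61] [array([ 0.2, -0.2, -0. ]), array([ 0. ,  0. , -0.2]), array([0.2, 0. , 0.1]), array([0.1, 0.3, 0.2]), array([ 0.4, -0.3,  0.5]), array([-0.3,  0.1, -0.3]), array([ 0. ,  0.2, -0.2]), array([-0.2, -0.2, -0.2])]
90 200 [ 0.11  0.62  1.48  1.23  1.27 -0.45] 0.0
90 41 [ 0.11  0.87  1.48  1.32  1.19 -0.71] 0.0
75 200 [ 0.13  0.51  1.65  1.39  1.02 -0.45] 0.0
75 41 [ 0.13  0.79  1.66  1.57  0.99 -0.79] 0.0
60 200 [ 0.19  0.42  1.79  1.6   0.75 -0.49] 0.0
60 41 [ 0.19  0.73  1.8   1.91  0.81 -0.93] 0.0
50 200 [ 0.25  0.38  1.86  1.8   0.57 -0.57] 0.0
50 41 [ 0.25  0.7   1.86  2.2   0.71 -1.07] 0.0
40 200 [ 0.32  0.35  1.9   2.12  0.4  -0.75] 0.0
40 41 [ 0.32  0.68  1.91  2.56  0.64 -1.25] 0.0
top [383 106  29  28 610] [397.22 119.86]
top [345 228  42  11 361] [365.43 233.12]
top [109 277  30  20 404] [124.29 287.16]
wrist [ 92 246  25  43 696] [104.36 268.08]
wrist [298 312  15  13 105] [306.12 319.9 ]
```

```bash
python3 - <<'E'
from h import *
from kin import lean
R0=lean(0); R1=R.from_euler('z',-30,degrees=True)*lean(65)
rv=(R0.inv()*R1).as_rotvec(); print('rotvec/.15',rv/.15, 'n rows',np.abs(rv/.15).max())
z=R1.apply([0,0,1]); pl=np.array([605,330,41])+19*z; print('place TCP',pl-[0,0,.2], 'quat',R1.as_quat())
print('W3 shift/50',R1.inv().apply(pl+[0,0,110]-[480,120,280])/50,'down 100',R1.inv().apply([0,0,-100])/50)
E
```

```text
rotvec/.15 [7.38185343 1.97796167 3.1047779 ] n rows 7.381853434852774
place TCP [613.60992398 344.91282578  32.77025303] quat [ 0.81465358 -0.21828577  0.13906337 -0.51899157]
W3 shift/50 [0.06506351 0.27280903 5.89975923] down 100 [-5.55111512e-17  1.81261557e+00  8.45236523e-01]
```

>>> arm_command:
  targets:
    - [0, 0, 0, -0.41, -0.74, 0.16, 0.55]
    - [0, 0, 0, -0.41, -0.74, 0.16, 0.55]
    - [0, 0, 0, -0.41, -0.74, 0.16, 0.55]
    - [0, 0, 0, -0.41, -0.74, 0.16, 0.55]
    - [0, 0, 0, -0.41, -0.74, 0.16, 0.55]
    - [0, 0, 0, -0.41, -0.74, 0.18, 0.55]
    - [0, 0, 0, 0, 0, 0, 0.55]
    - [0, 0, 0, 0, 0, 0, 0.55]

```text
clock: 32.2
tcp_pos: [479.9, 121.1, 280.2]
tool_rot: [1.0, 0.002, 0.0, -0.003]
force: [0.6, -1.1, -0.6]
finger_gap: 65.2
```

```bash
python3 - <<'E'
from h import *
st(); t=snap('top'); sc=snap('scene')
for n,d in (('top',t),('scene',sc)):
  e=proj(d,[627,-218,80]); print(n,e)
  for s_,c_,m in blobs(mask(d,'red'),4): print(n,s_,c_)
e=proj(t,[627,-218,107]).astype(int); f=proj(sc,[627,-218,107]).astype(int)
cv2.imwrite('pics/c11.png',np.hstack([cv2.resize(x['img'][p[1]-25:p[1]+25,p[0]-25:p[0]+25],(400,400),interpolation=cv2.INTER_CUBIC) for x,p in((t,e),(sc,f))])[:,:,::-1])
E
```

```text
32.2 [479.894 121.051 280.223] [ 1.     0.002  0.    -0.003] gap 65.22506887423756 F [ 0.569 -1.076 -0.627]
top [329.606 129.747]
top [383 106  29  28 604] [397.225 119.988]
top [323 118   8   7  33] [326.091 120.818]
top [319 126   9  12  50] [323.14 131.  ]
top [345 228  42  11 361] [365.435 233.116]
top [109 277  21  29 419] [121.048 291.021]
scene [174.999 230.497]
scene [362 147  22  22 390] [371.979 157.074]
scene [159 159  33  10 209] [174.407 163.584]
scene [100 222  26  26 527] [112.679 234.199]
scene [179 225   7   5  25] [181.64 227.12]
scene [180 231   4   4  12] [181.333 232.333]
```

View pics/c11.png

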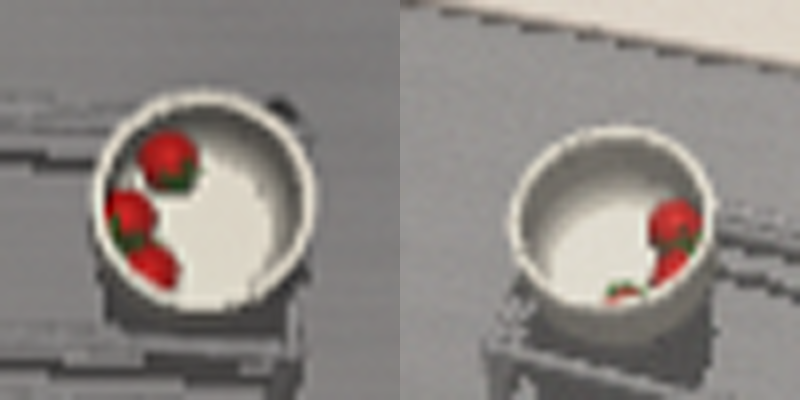

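All three tomatoes are in the white bowl, which is still upright. Next the cup goes to the tray.

>>> arm_command:
  targets:
    - [0.92, 0.25, 0.39, 0, 0, 0, 0.55]
    - [0.92, 0.25, 0.39, 0, 0, 0, 0.55]
    - [0.92, 0.25, 0.39, 0, 0, 0, 0.55]
    - [0.92, 0.25, 0.39, 0, 0, 0, 0.55]
    - [0.92, 0.25, 0.39, 0, 0, 0, 0.55]
    - [0.92, 0.25, 0.39, 0, 0, 0, 0.55]
    - [0.92, 0.25, 0.39, 0, 0, 0, 0.55]
    - [0.94, 0.25, 0.38, 0, 0, 0, 0.55]

```text
clock: 33.1
tcp_pos: [480.8, 118.2, 280.7]
tool_rot: [0.822, -0.215, 0.139, -0.509]
force: [-0.5, 0.4, -0.6]
finger_gap: 65.8
```

>>> arm_command:
  targets:
    - [0, 0, 0, 0, 0, 0, 0.55]
    - [0, 0, 0, 0.01, 0.04, 0.5, 0.55]
    - [0, 0, 0, 0.01, 0.04, 0.9, 0.55]
    - [0, 0, 0, 0.01, 0.04, 0.9, 0.55]
    - [0, 0, 0, 0.01, 0.04, 0.9, 0.55]
    - [0, 0, 0, 0.01, 0.04, 0.9, 0.55]
    - [0, 0, 0, 0.01, 0.04, 0.9, 0.55]
    - [0, 0, 0, 0, 0.04, 0.9, 0.55]

```text
clock: 33.9
tcp_pos: [611.2, 344.8, 135.2]
tool_rot: [0.825, -0.211, 0.137, -0.507]
force: [0.3, -1.7, -0.1]
finger_gap: 65.3
```

>>> arm_command:
  targets:
    - [0, 0, 0, 0, 0, 0, 0.55]
    - [0, 0, 0, 0, 0, 0, 0.55]
    - [0, 0, 0, 0, 0, 0, 0.55]

```text
clock: 34.2
tcp_pos: [610.1, 342.1, 136.5]
tool_rot: [0.824, -0.212, 0.137, -0.507]
force: [-0.6, -0.5, 0.5]
finger_gap: 65.2
```

```bash
python3 - <<'E'
from h import *
s=st(); print(np.array(s['qpos'])); T=R.from_quat(s['tool_rot']); T1=R.from_quat([ 0.81465358,-0.21828577,0.13906337,-0.51899157])
print('rot err/.15',(T.inv()*T1).as_rotvec()/.15,'to go',T.inv().apply(np.array([613.6,344.9,33])-s['tcp_pos'])/50)
t=snap('top'); g=cv2.cvtColor(t['img'],cv2.COLOR_RGB2GRAY)
for c,z in (('blue',6),):
    for s_,c_,m in blobs(mask(t,c)): print('lid',c_,onz(t,*c_,z))
E
```

```text
34.2 [610.134 342.109 136.547] [ 0.824 -0.212  0.137 -0.507] gap 65.15825957970623 F [-0.649 -0.482  0.526]
[ 0.19   0.508  1.81   1.668  0.752 -0.628]
rot err/.15 [0.186 0.045 0.106] to go [0.01  1.815 1.001]
lid [130.333 194.941] [455.142 319.452   6.   ]
```

>>> arm_command:
  targets:
    - [0.19, 0.05, 0.11, 0, 0, 0, 0.55]
    - [0, 0, 0, 0, 0.4, 0.22, 0.55]
    - [0, 0, 0, 0, 0.5, 0.27, 0.55]
    - [0, 0, 0, 0, 0.4, 0.22, 0.55]
    - [0, 0, 0, 0, 0.25, 0.14, 0.55]
    - [0, 0, 0, 0, 0.14, 0.08, 0.55]
    - [0, 0, 0, 0, 0, 0, 0.55]
    - [0, 0, 0, 0, 0, 0, 0.55]

```text
clock: 35.05
tcp_pos: [613.2, 347.9, 40.3]
tool_rot: [0.814, -0.219, 0.139, -0.519]
force: [0.9, -0.9, -0.5]
finger_gap: 65.6
```

```bash
python3 - <<'E'
from h import *
s=st(); T=R.from_quat(s['tool_rot']); T1=R.from_quat([ 0.81465358,-0.21828577,0.13906337,-0.51899157])
print('rot err/.15',(T.inv()*T1).as_rotvec()/.15,'to go',T.inv().apply(np.array([613.6,344.9,33])-s['tcp_pos'])/50)
E
```

```text
35.05 [613.163 347.92   40.263] [ 0.814 -0.219  0.139 -0.519] gap 65.62619818241348 F [ 0.852 -0.864 -0.462]
rot err/.15 [-0.008 -0.008 -0.013] to go [0.038 0.152 0.018]
```

>>> arm_command:
  targets:
    - [0, 0, 0, 0, 0.06, 0.03, 0.55]
    - [0, 0, 0, 0, 0.05, 0.025, 0.55]
    - [0, 0, 0, 0, 0, 0, 0.55]
    - [0, 0, 0, 0, 0, 0, 0.55]

```text
clock: 35.45
tcp_pos: [612.7, 348.3, 32.9]
tool_rot: [0.814, -0.22, 0.139, -0.519]
force: [0.6, -0.3, -0.7]
finger_gap: 65.6
```

>>> arm_command:
  targets:
    - [0, 0, 0, 0, 0.02, 0.01, 0.55]
    - [0, 0, 0, 0, 0, 0, 0.55]
    - [0, 0, 0, 0, 0, 0, 0.55]

```text
clock: 35.75
tcp_pos: [613.0, 348.6, 32.8]
tool_rot: [0.814, -0.219, 0.139, -0.52]
force: [-3.1, -2.7, 5.9]
finger_gap: 65.9
```

>>> arm_command:
  targets:
    - [0, 0, 0, 0, 0, 0, 0.75]
    - [0, 0, 0, 0, 0, 0, 0.9]
    - [0, 0, 0, 0, 0, 0, 1]
    - [0, 0, 0, 0, 0, 0, 1]
    - [0, 0, 0, 0, 0, -0.4, 1]
    - [0, 0, 0, 0, 0, -0.6, 1]
    - [0, 0, 0, 0, 0, -0.8, 1]
    - [0, 0, 0, 0, 0, -0.8, 1]

```text
clock: 36.55
tcp_pos: [552.7, 245.6, 86.9]
tool_rot: [0.814, -0.219, 0.138, -0.519]
force: [0.5, -0.5, 0.9]
finger_gap: 94.1
```

>>> arm_command:
  targets:
    - [0, 0, 0, 0, 0, -0.8, 1]
    - [0, 0, 0, 0, 0, -0.8, 1]
    - [0, 0, 0, 0, -0.6, -0.3, 1]
    - [0, 0, 0, 0, -0.6, -0.3, 1]
    - [-0.8, -0.22, -0.34, 0, 0, 0, 1]
    - [-0.8, -0.22, -0.34, 0, 0, 0, 1]
    - [-0.8, -0.22, -0.34, 0, 0, 0, 1]
    - [-0.8, -0.22, -0.34, 0, 0, 0, 1]

```text
clock: 37.35
tcp_pos: [517.1, 181.2, 188.2]
tool_rot: [0.94, -0.128, 0.081, -0.305]
force: [0.5, 0.6, -0.9]
finger_gap: 94.3
```

>>> arm_command:
  targets:
    - [-0.8, -0.22, -0.34, 0, 0, 0, 1]
    - [-0.8, -0.22, -0.34, 0, 0, 0, 1]
    - [-0.8, -0.22, -0.34, 0, 0, 0, 1]
    - [-0.8, -0.22, -0.34, 0, 0, 0, 1]
    - [-0.8, -0.22, -0.34, 0, 0, 0, 1]
    - [-0.18, 0, -0.04, 0, 0, 0, 1]
    - [0, 0, 0, 0, 0, 0, 1]
    - [0, 0, 0, 0, 0, 0, 1]

```text
clock: 38.15
tcp_pos: [516.4, 181.6, 187.2]
tool_rot: [1.0, -0.0, 0.001, -0.002]
force: [-0.5, 0.2, 1.1]
finger_gap: 93.9
```

```bash
python3 - <<'E'
from h import *
s=st(); T=R.from_quat(s['tool_rot']); print('rot err/.15',(T.inv()*R.from_quat([1,0,0,0])).as_rotvec()/.15)
for n in ('wrist','top','scene'):
    d=snap(n)
    for s_,c_,m in blobs(mask(d,'blue'),100): 
        (a,b),r=cv2.minEnclosingCircle(np.argwhere(m)[:,::-1].astype(np.float32)); 
        print(n,'lid',s_,c_,onz(d,*c_,6),onz(d,a,b,6),r)
    for s_,c_,m in blobs(mask(d,'yellow'),100): print(n,'cup',s_,c_,onz(d,*c_,33))
    if n!='wrist':
        P=[proj(d,[455,320,z]) for z in (6,36)]; print(P)
    # knob dark pixels near lid
    g=d['img'].max(2)
    for s_,c_,m in blobs(mask(d,'blue'),100):
        x,y,w,h,_=s_; k=(g[max(0,y-6):y+h,x:x+w]<45); yy,xx=np.nonzero(k)
        if len(xx) and w<120: print(n,'knob',xx.mean()+x,yy.mean()+max(0,y-6),len(xx),onz(d,xx.mean()+x,yy.mean()+max(0,y-6),24))
E
```

```text
38.15 [516.365 181.639 187.158] [ 1.    -0.     0.001 -0.002] gap 93.89927429184685 F [-0.506  0.222  1.146]
rot err/.15 [-0.027 -0.01  -0.005]
wrist lid [ 157    0   76   64 3645] [195.382  29.5  ] [454.666 315.33    6.   ] [453.053 319.661   6.   ] 40.02535629272461
wrist cup [ 318    0   90   44 3138] [359.136  18.409] [606.822 320.861  33.   ]
wrist cup [ 40 314  19  58 360] [ 46.003 344.131] [260.44  -35.581  33.   ]
wrist cup [459 314  18  62 370] [470.086 346.411] [771.78  -39.305  33.   ]
wrist knob 191.72340425531914 23.161702127659574 235 [454.619 318.291  24.   ]
[array([130.134, 194.99 ]), array([127.026, 194.157])]
scene lid [  0 170  10  22 121] [  3.074 180.843] [ 544.098 -863.987    6.   ] [ 544.036 -870.007    6.   ] 10.606701850891113
scene lid [353 219  24  21 355] [364.315 229.423] [458.166 321.823   6.   ] [456.556 322.263   6.   ] 12.175895690917969
scene cup [355 256  27  28 582] [367.653 269.381] [601.123 336.038  33.   ]
[array([363.801, 228.42 ]), array([366.167, 223.655])]
scene knob 364.95652173913044 227.73913043478262 23 [462.664 319.826  24.   ]
```

>>> arm_command:
  targets:
    - [0, 0, 0, -0.3, -0.64, 0.08, 1]
    - [0, 0, 0, -0.3, -0.64, 0.08, 1]
    - [0, 0, 0, -0.3, -0.64, 0.08, 1]
    - [0, 0, 0, -0.3, -0.64, 0.1, 1]
    - [0, 0, 0, 0, 0, 0, 1]
    - [0, 0, 0, 0, 0, 0, 1]

```text
clock: 38.9
tcp_pos: [456.5, 309.8, 170.6]
tool_rot: [1.0, 0.0, 0.001, -0.001]
force: [0.2, -0.6, -0.1]
finger_gap: 94.0
```

```bash
python3 - <<'E'
from h import *
s=st(); d=snap('wrist'); h=d['img'].max(2)
bl=mask(d,'blue')
for s_,c_,m in blobs(bl,500):
    print(s_,c_); x,y,w,hh,_=s_
    sub=(h[y-30 if y>30 else 0:y+hh, x:x+w]<45)
    hull=cv2.convexHull(np.argwhere(m)[:,::-1].astype(np.int32)); E=cv2.fitEllipse(hull); print('plate ellipse',E,onz(d,*E[0],6))
    hm=np.zeros_like(bl); cv2.fillConvexPoly(hm,hull,1); k=((hm>0)&(h<50)).astype(np.uint8)
    for s2,c2,m2 in blobs(k,30): print('knob',s2,c2,onz(d,*c2,22), 'top?',onz(d,c2[0],s2[1]+s2[3]/2,36))
e=proj(d,[455,319.5,36]); print('pred knob top',e, proj(d,[455,319.5,9]))
save(d,'w12.png',scale=1.3)
t=snap('top')
g=cv2.cvtColor(t['img'],cv2.COLOR_RGB2GRAY); p=proj(t,[627,-218,107]).astype(int)
m=(g[p[1]-18:p[1]+19,p[0]-18:p[0]+19]>150).astype(np.uint8)
for s_,c_,mm in blobs(m,40): 
    hh=cv2.convexHull(np.argwhere(mm)[:,::-1].astype(np.int32)); E=cv2.fitEllipse(hh); print('white bowl',s_,E,onz(t,E[0][0]+p[0]-18,E[0][1]+p[1]-18,107))
E
```

```text
38.9 [456.541 309.8   170.62 ] [ 1.     0.     0.001 -0.001] gap 94.04801849010082 F [ 0.163 -0.555 -0.093]
[ 221  120   71   70 3594] [256.24  154.243]
plate ellipse ((256.2823486328125, 154.73069763183594), (69.99458312988281, 70.91580200195312), 93.43614196777344) [454.254 321.807   6.   ]
knob [248 149  17  22 245] [256.053 160.273] [454.113 319.599  22.   ] top? [454.2   323.049  36.   ]
pred knob top [256.899 163.658] [256.996 157.547]
white bowl [  4   4  29  28 323] ((17.925424575805664, 17.481830596923828), (27.203920364379883, 27.895950317382812), 91.0208740234375) [ 629.58  -217.312  107.   ]
```

View pics/w12.png

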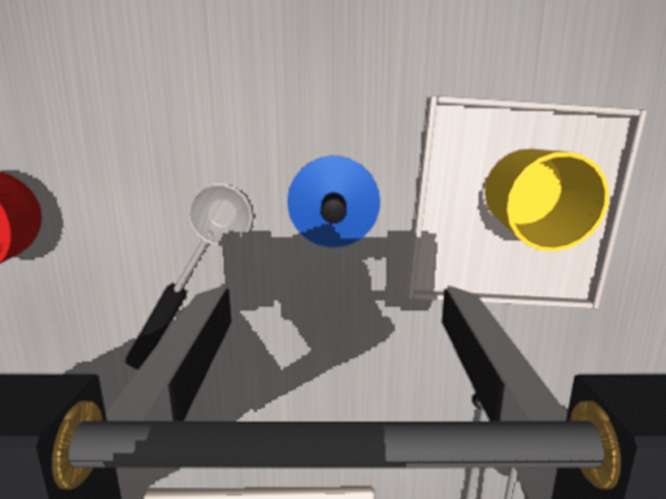

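The cup stands upright on the tray. The lid's knob shows at (334,208) in this view, so the lid is at about (454,321). I'll descend over it with the fingers half open.

>>> arm_command:
  targets:
    - [0, 0, 0, -0.04, -0.22, 0.2, 0.5]
    - [0, 0, 0, 0, 0, 0.6, 0.5]
    - [0, 0, 0, 0, 0, 0.7, 0.5]
    - [0, 0, 0, 0, 0, 0.5, 0.5]
    - [0, 0, 0, 0, 0, 0.2, 0.5]
    - [0, 0, 0, 0, 0, 0, 0.5]
    - [0, 0, 0, 0, 0, 0, 0.5]

```text
clock: 39.7
tcp_pos: [455.4, 321.4, 61.6]
tool_rot: [1.0, 0.0, 0.001, -0.001]
force: [-0.2, -0.3, 0.3]
finger_gap: 47.1
```

```bash
python3 - <<'E'
from h import *
import kin
s=st(); d=snap('wrist'); h=d['img'].max(2)
for s_,c_,m in blobs(mask(d,'blue'),500):
    hull=cv2.convexHull(np.argwhere(m)[:,::-1].astype(np.int32)); E=cv2.fitEllipse(hull); print(s_,'plate',E,onz(d,*E[0],6))
    hm=np.zeros_like(h); cv2.fillConvexPoly(hm,hull,1); k=((hm>0)&(h<50)).astype(np.uint8)
    for s2,c2,m2 in blobs(k,30): print('knob',s2,c2,onz(d,*c2,22))
E
```

```text
39.7 [455.421 321.358  61.643] [ 1.     0.     0.001 -0.001] gap 47.09851948546239 F [-0.178 -0.309  0.345]
[ 207  153  101   95 6585] plate ((257.0740051269531, 200.1051483154297), (94.99754333496094, 100.08259582519531), 90.58308410644531) [454.35  322.446   6.   ]
knob [243 193  29  37 873] [257.014 211.426] [454.337 319.822  22.   ]
```

>>> arm_command:
  targets:
    - [0, 0, 0, -0.02, 0, 0.4, 0.5]
    - [0, 0, 0, 0, 0, 0.36, 0.5]
    - [0, 0, 0, 0, 0, 0.2, 0.5]
    - [0, 0, 0, 0, 0, 0, 0.5]
    - [0, 0, 0, 0, 0, 0, 0.5]

```text
clock: 40.25
tcp_pos: [454.4, 321.5, 13.6]
tool_rot: [1.0, 0.0, 0.001, -0.001]
force: [-0.3, 1.2, -0.3]
finger_gap: 47.0
```

>>> arm_command:
  targets:
    - [0, 0, 0, 0, 0, 0, 0.1]
    - [0, 0, 0, 0, 0, 0, 0.1]
    - [0, 0, 0, 0, 0, 0, 0.1]
    - [0, 0, 0, 0, 0, 0, 0.1]
    - [0, 0, 0, 0, 0, 0, 0.1]
    - [0, 0, 0, 0, 0, 0, 0.1]
  newtons: 20

```text
clock: 40.85
tcp_pos: [454.0, 321.3, 12.9]
tool_rot: [1.0, 0.0, 0.001, -0.001]
force: [-1.1, -0.2, 4.3]
finger_gap: 19.3
```

>>> arm_command:
  targets:
    - [0, 0, 0, 0, 0, -0.3, 0.1]
    - [0, 0, 0, 0, 0, -0.6, 0.1]
    - [0, 0, 0, 0, 0, -0.8, 0.1]
    - [0, 0, 0, 0, 0, -0.8, 0.1]
    - [0, 0, 0, 0, 0, -0.8, 0.1]
    - [0, 0, 0, 0, 0, 0, 0.1]

```text
clock: 41.45
tcp_pos: [455.2, 321.9, 184.1]
tool_rot: [1.0, 0.0, 0.005, -0.003]
force: [0.1, 0.1, -1.5]
finger_gap: 19.2
```

The lid is held. I'll carry it to just beyond the white bowl so the wrist camera can measure the bowl rim without obstruction.

>>> arm_command:
  targets:
    - [0, 0, 0, 0.1, 0.4, -0.1, 0.1]
    - [0, 0, 0, 0.2, 0.8, -0.1, 0.1]
    - [0, 0, 0, 0.22, 0.8, -0.1, 0.1]
    - [0, 0, 0, 0.22, 0.8, -0.1, 0.1]
    - [0, 0, 0, 0.22, 0.8, -0.1, 0.1]
    - [0, 0, 0, 0.22, 0.8, -0.1, 0.1]
    - [0, 0, 0, 0.22, 0.8, -0.1, 0.1]
    - [0, 0, 0, 0.22, 0.8, -0.1, 0.1]

```text
clock: 42.25
tcp_pos: [534.5, 19.1, 217.5]
tool_rot: [1.0, 0.0, 0.001, -0.001]
force: [1.0, 0.9, 0.3]
finger_gap: 19.4
```

>>> arm_command:
  targets:
    - [0, 0, 0, 0.22, 0.8, -0.1, 0.1]
    - [0, 0, 0, 0.22, 0.8, 0, 0.1]
    - [0, 0, 0, 0.22, 0.8, 0, 0.1]
    - [0, 0, 0, 0.22, 0.8, 0, 0.1]
    - [0, 0, 0, 0.22, 0.8, 0, 0.1]
    - [0, 0, 0, 0.22, 0.8, 0, 0.1]
    - [0, 0, 0, 0.22, 0.8, 0, 0.1]
    - [0, 0, 0, 0.22, 0.8, 0, 0.1]

```text
clock: 43.05
tcp_pos: [622.7, -300.7, 221.7]
tool_rot: [1.0, 0.0, 0.001, -0.001]
force: [0.5, 0.3, -0.6]
finger_gap: 19.3
```

>>> arm_command:
  targets:
    - [0, 0, 0, 0.1, 0.1, 0, 0.1]
    - [0, 0, 0, 0, 0, 0, 0.1]
    - [0, 0, 0, 0, 0, 0, 0.1]

```text
clock: 43.35
tcp_pos: [627.7, -303.0, 221.7]
tool_rot: [1.0, 0.001, 0.001, -0.001]
force: [1.1, 0.5, -0.4]
finger_gap: 19.7
```

```bash
python3 - <<'E'
from h import *
s=st(); d=snap('wrist'); e=proj(d,[628,-218,107]); print(e)
h=cv2.cvtColor(d['img'],cv2.COLOR_RGB2HSV); S,V=h[...,1].astype(int),h[...,2].astype(int)
# expected rim ellipse vs measured edges: radial edge search along outer rim
g=cv2.GaussianBlur(cv2.cvtColor(d['img'],cv2.COLOR_RGB2GRAY),(0,0),1).astype(float)
from scipy.optimize import least_squares
from scipy.ndimage import map_coordinates
def circ(c,r,n=72): return np.array([proj(d,[c[0]+r*np.cos(t),c[1]+r*np.sin(t),107]) for t in np.linspace(0,2*np.pi,n,endpoint=False)])
rr=np.arange(26,45,.25); c=np.array([628.,-218.])
for it in range(5):
    A=np.array([circ(c,r) for r in rr]); I=map_coordinates(g,[A[...,1],A[...,0]],order=1); dI=np.diff(I,axis=0)
    k=dI.argmin(0) ; R_=(rr[k]+rr[k+1])/2; th=np.linspace(0,2*np.pi,72,endpoint=False); ok=dI.min(0)<-4
    f=least_squares(lambda p:(np.hypot(c[0]+R_*np.cos(th)-p[0],c[1]+R_*np.sin(th)-p[1])-p[2])[ok],[*c,35],loss='soft_l1'); c=f.x[:2]; print(f.x,ok.sum(),np.median(abs(f.fun)))
np.save('w13.npy',d['img']); p=e.astype(int); print(p)
save(d,'w13.png')
# fingers/lid check
for s_,c_,m in blobs(mask(d,'blue'),300): print('lid',s_,c_)
E
```

```text
43.35 [ 627.746 -302.997  221.668] [ 1.     0.001  0.001 -0.001] gap 19.696820142132776 F [ 1.077  0.511 -0.403]
[259.085  80.804]
[ 627.144 -217.392   35.857] 72 0.13486339655197455
[ 627.116 -217.446   35.884] 72 0.20089731771087216
[ 627.124 -217.444   35.888] 72 0.2301541081186258
[ 627.127 -217.437   35.892] 72 0.2284612503487118
[ 627.123 -217.433   35.895] 72 0.22533199437484086
[259  80]
lid [ 197  169  123   90 6036] [258.415 205.596]
lid [239 259  40  24 653] [258.273 273.256]
```

>>> arm_command:
  targets:
    - [0, 0, 0, 0, -0.3, 0, 0.1]
    - [0, 0, 0, 0, -0.5, 0, 0.1]
    - [0, 0, 0, 0, -0.5, 0, 0.1]
    - [0, 0, 0, 0, -0.4, 0, 0.1]
    - [0, 0, 0, 0, 0, 0.5, 0.1]
    - [0, 0, 0, 0, 0, 0.6, 0.1]
    - [0, 0, 0, 0, 0, 0.5, 0.1]
    - [0, 0, 0, 0, 0, 0.2, 0.1]

```text
clock: 44.2
tcp_pos: [627.1, -217.4, 129.8]
tool_rot: [1.0, 0.001, -0.001, -0.001]
force: [0.1, 0.3, -0.0]
finger_gap: 19.6
```

>>> arm_command:
  targets:
    - [0, 0, 0, 0, 0, 0, 0.1]
    - [0, 0, 0, 0, 0, 0, 0.1]

```text
clock: 44.4
tcp_pos: [628.4, -218.8, 133.5]
tool_rot: [1.0, 0.0, 0.002, -0.001]
force: [0.1, -0.1, -0.6]
finger_gap: 19.4
```

>>> arm_command:
  targets:
    - [0, 0, 0, 0, 0, 0, 0.1]
    - [0, 0, 0, 0, 0, 0, 0.1]

```text
clock: 44.6
tcp_pos: [628.3, -219.1, 133.2]
tool_rot: [1.0, 0.0, 0.002, -0.001]
force: [-0.4, 0.4, -1.7]
finger_gap: 19.5
```

```bash
python3 - <<'E'
from h import *
st(); d=snap('scene'); st(); d=snap('scene'); st()
E
```

```text
44.6 [ 628.305 -219.089  133.177] [ 1.     0.     0.002 -0.001] gap 19.46818338764837 F [-0.394  0.412 -1.688]
44.65 [ 628.199 -219.073  132.909] [ 1.     0.     0.001 -0.001] gap 19.606006144342853 F [-0.349 -0.273 -0.885]
44.7 [ 628.089 -219.069  132.632] [ 1.     0.     0.001 -0.001] gap 18.955366081063737 F [-0.937  0.263 -0.291]
```

>>> arm_command:
  targets:
    - [0, 0, 0, -0.01, -0.02, 0.12, 0.1]
    - [0, 0, 0, 0, 0, 0.1, 0.1]
    - [0, 0, 0, 0, 0, 0.05, 0.1]
    - [0, 0, 0, 0, 0, 0, 0.1]
    - [0, 0, 0, 0, 0, 0, 0.1]
    - [0, 0, 0, 0, 0, 0, 0.1]

```text
clock: 45.3
tcp_pos: [627.5, -218.0, 118.5]
tool_rot: [1.0, 0.0, 0.001, -0.001]
force: [0.4, 0.2, 0.4]
finger_gap: 19.8
```

>>> arm_command:
  targets:
    - [0, 0, 0, 0, 0, 0.03, 0.1]
    - [0, 0, 0, 0, 0, 0, 0.1]
    - [0, 0, 0, 0, 0, 0, 0.1]

```text
clock: 45.6
tcp_pos: [627.6, -218.1, 117.3]
tool_rot: [1.0, 0.0, 0.001, -0.001]
force: [-2.0, -0.7, 4.9]
finger_gap: 19.0
```

Contact came at TCP z = 117.3, where a seated lid should be; 3 mm higher would have meant it was on the rim. I'll release and retreat.

>>> arm_command:
  targets:
    - [0, 0, 0, 0, 0, 0, 0.25]
    - [0, 0, 0, 0, 0, 0, 0.4]
    - [0, 0, 0, 0, 0, 0, 0.5]
    - [0, 0, 0, 0, 0, 0, 0.5]
    - [0, 0, 0, 0, 0, -0.3, 0.5]
    - [0, 0, 0, 0, 0, -0.6, 0.5]
    - [0, 0, 0, 0, 0, -0.9, 0.5]
    - [0, 0, 0, 0, 0, -0.9, 0.5]

```text
clock: 46.4
tcp_pos: [626.9, -218.0, 254.6]
tool_rot: [1.0, 0.0, 0.001, -0.001]
force: [0.3, -0.0, 0.2]
finger_gap: 47.3
```

>>> arm_command:
  targets:
    - [0, 0, 0, -0.9, 0, 0, 0.5]
    - [0, 0, 0, -0.9, 0, 0, 0.5]
    - [0, 0, 0, -0.9, 0, 0, 0.5]
    - [0, 0, 0, -0.9, 0, 0, 0.5]
    - [0, 0, 0, -0.9, 0, 0, 0.5]
    - [0, 0, 0, 0, 0, 0, 0.5]
    - [0, 0, 0, 0, 0, 0, 0.5]
    - [0, 0, 0, 0, 0, 0, 0.5]

```text
clock: 47.2
tcp_pos: [403.1, -218.4, 252.3]
tool_rot: [1.0, 0.0, 0.001, -0.001]
force: [-0.1, 0.7, 0.1]
finger_gap: 46.9
```

```bash
python3 - <<'E'
from h import *
st(); t=snap('top'); sc=snap('scene')
for n,d in (('top',t),('scene',sc)):
    for s_,c_,m in blobs(mask(d,'blue'),100): 
        hull=cv2.convexHull(np.argwhere(m)[:,::-1].astype(np.int32)); E=cv2.fitEllipse(hull); print(n,'lid',onz(d,*E[0],110),E)
    for s_,c_,m in blobs(mask(d,'yellow'),100): print(n,'cup',s_,onz(d,*c_,33))
a=cv2.resize(t['img'][90:230,95:405],(800,361)); b=cv2.resize(sc['img'][165:310,130:400],(434,233)); c=cv2.resize(sc['img'][195:245,145:215],(326,233),interpolation=cv2.INTER_CUBIC)
im=np.zeros((594,800,3),np.uint8); im[:361]=a; im[361:,:434]=b; im[361:,440:766]=c
cv2.imwrite('pics/fin.png',im[:,:,::-1])
E
```

```text
47.2 [ 403.139 -218.418  252.251] [ 1.     0.     0.001 -0.001] gap 46.92486278748514 F [-0.136  0.723  0.052]
top lid [ 628.624 -218.919  110.   ] ((331.73590087890625, 126.59651184082031), (28.196123123168945, 28.930648803710938), 96.06072998046875)
top cup [110 125  25  25 336] [607.356 334.918  33.   ]
scene lid [ 606.081 -761.259  110.   ] ((4.1558756828308105, 183.5233154296875), (10.798524856567383, 46.98395538330078), 144.84075927734375)
scene lid [ 629.839 -217.134  110.   ] ((173.23019409179688, 226.32720947265625), (23.02946662902832, 26.594934463500977), 75.05171966552734)
scene cup [355 256  27  28 582] [601.072 336.024  33.   ]
```

View pics/fin.png

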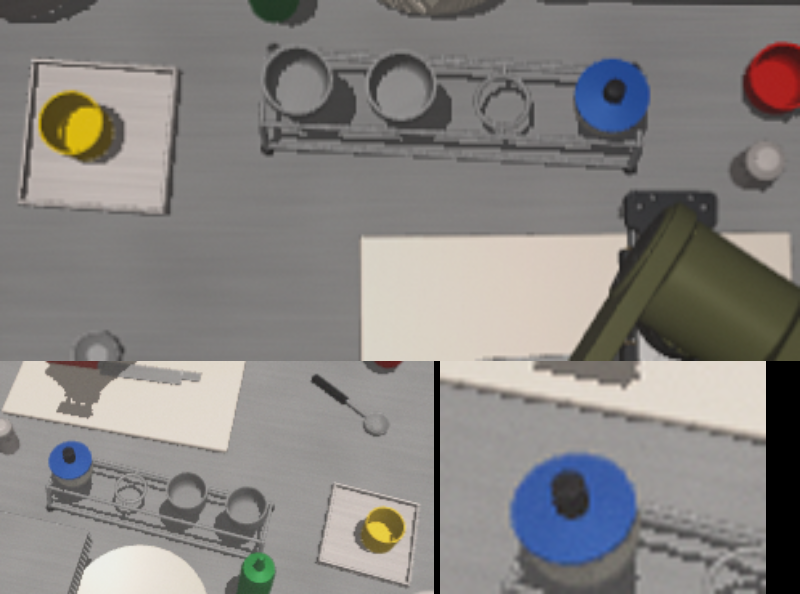

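The final view shows the lid square on the white bowl in ring 4, the steel bowls level in rings 1 and 2, and the empty cup upright inside the tray. The four bystanders look undisturbed where they are in view. Handing in.

```bash
python3 -c "
from plant import manip
print(manip.job_done())"
```

```text
the job is handed in; nothing more can be done
None
```

The job is done and handed in at about 47 s on the robot's clock; no verdict is reported.

- **Bowls:** The two steel bowls went into rings 1 and 2 and the white bowl into ring 4. Only two steel bowls were on the board, so ring 3 is empty. The final pictures show all three upright and level.
- **Tomatoes:** The cup held three. The pictures after the pour showed all three in the white bowl, none spilled, and the cup empty.
- **Cup:** It stands upright on the tray at about (604, 335) mm.
- **Lid:** It had been knocked about 4 cm aside during the run, so I located it again before picking it up. It made contact at the height a seated lid should. The two cameras put its centre within about 3 mm of the bowl's axis.
- **Left alone:** I never reached for the knife, shaker, bottle, spoon or red look-alikes. They look undisturbed where the last pictures show them; I did not measure their positions.

No check failed. The camera estimates of position differed from each other by 2 to 3 mm, within the play of the rings and the lid.

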